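Put the leather dyes away and stopper the solvent

TASK

Put the dyeing corner of the boot repair bench away: open the chest's lid right back onto its stop, stand every dye pot upright in the tray of its cap's colour, then close the lid fully. Lower the lid gently both ways, never letting it slam. Also put the stopper fully home in the neck of the solvent flask, at any point in the job, and leave the thread spool, wax tin, hammer and brush where they are.

Things in the scene. Friction and masses are not known exactly. Their poses are not given: they have to be found in the camera images.
- lid (a joint): Angle of the dye chest's hinged wooden lid, rad: 0 shut, 1.57 upright, 1.85 leaning back on its open stop. It falls by its weight (0.35 kg, 1.5 N at the bar when level; lightly damped hinge): shut from below 1.57, back onto the stop from above. Let go well above the chest it lands with about 3 rad/s, a slam; let go within 5 mm it does not.
- lid_bar (a point): Middle of the lid's round steel pull bar, 12 mm thick, 128 mm long, parallel to the hinge. It runs 45 mm beyond the lid's free edge in the lid's plane, on two posts at 60 mm either side of the middle. Shut: 96 mm above the table on the chest's -y side. 245 mm from the hinge axis. The bar can turn in a finger grip, so it can be led round with the tool kept pointing down. Axes turn with the lid.
- lid_hinge (a point): Middle of the lid's hinge line, at the top of the chest's +y wall, 90 mm above the table. The hinge axis is chest x; the lid opens by its -y edge rising and going over to +y. Its axes turn with the lid; its position is fixed.
- chest: Open-topped light wooden chest, fixed to the bench, 280 (x) x 200 (y) x 90 mm high outside, walls and floor 8 mm; origin at the centre of its underside. Two coloured trays are fixed in it side by side along its x. The lid is 10 mm thick; 14 mm remain above a pot when it is shut.
- tray_red: The red plastic tray fixed inside the chest, 126 (x) x 180 (y) x 30 mm high, walls and floor 4 mm; origin at the centre of its underside (8 mm above the table), axes as the chest's. Takes three pots in a row along y, 57 mm apart. Which half of the chest it is in varies.
- red0: Squat round white dye pot with a wide red cap, 46 mm diameter over pot and cap alike, 62 mm high, about 0.12 kg, with a heavy grey foot (hard to tip), standing on the bench; origin at the centre of its underside, z up. May be absent.
- red1: Squat round white dye pot with a wide red cap, 46 mm diameter over pot and cap alike, 62 mm high, about 0.12 kg, with a heavy grey foot (hard to tip), standing on the bench; origin at the centre of its underside, z up. May be absent.
- red2: Squat round white dye pot with a wide red cap, 46 mm diameter over pot and cap alike, 62 mm high, about 0.12 kg, with a heavy grey foot (hard to tip), standing on the bench; origin at the centre of its underside, z up. May be absent.
- tray_blue: The blue plastic tray fixed inside the chest, 126 (x) x 180 (y) x 30 mm high, walls and floor 4 mm; origin at the centre of its underside (8 mm above the table), axes as the chest's. Takes three pots in a row along y, 57 mm apart. Which half of the chest it is in varies.
- blue0: Squat round white dye pot with a wide blue cap, 46 mm diameter over pot and cap alike, 62 mm high, about 0.12 kg, with a heavy grey foot (hard to tip), standing on the bench; origin at the centre of its underside, z up. May be absent.
- blue1: Squat round white dye pot with a wide blue cap, 46 mm diameter over pot and cap alike, 62 mm high, about 0.12 kg, with a heavy grey foot (hard to tip), standing on the bench; origin at the centre of its underside, z up. May be absent.
- blue2: Squat round white dye pot with a wide blue cap, 46 mm diameter over pot and cap alike, 62 mm high, about 0.12 kg, with a heavy grey foot (hard to tip), standing on the bench; origin at the centre of its underside, z up. May be absent.
- stopper: Black tapered stopper, 62 mm high, upright in the cork ring; origin at the centre of its lower tip, z up. Plug 21 mm diameter at the tip to 28 mm at 24 mm height, then a flange 44 mm diameter from 24 to 30 mm, then a round grip knob 28 mm diameter from 30 to 62 mm. 70 g.
- flask: White plastic conical solvent flask fixed to the bench, 125 mm high, 76 mm diameter at the base, neck 41 mm outside and 31 mm inside diameter and 40 mm deep; origin at the centre of its underside.
- flask_mouth (a point): Centre of the flask's open mouth, at the rim's height, 125 mm above the bench. With the stopper home its flange lies on the rim and its tip is 24 mm below this point.
- ring: Cork ring fixed to the bench, 68 mm outside, 33 mm inside diameter, 28 mm high; holds the stopper by its flange at the start. Origin at the centre of its underside.
- spool: Bystander: green thread spool 44 mm diameter, 50 mm high, standing among the pots. Origin under its centre.
- tin: Bystander: flat wax tin, 56 mm diameter, 28 mm high, yellow top, standing among the pots. Origin under its centre.
- hammer: Bystander: hammer about 220 mm long lying beyond the pots.
- brush: Bystander: brush about 170 mm long lying beyond the pots.
Things that resemble listed ones, but are neither listed nor needed, are in the scene too. Leave any turquoise look-alike of the blue2 alone. Leave any turquoise look-alike of the blue1 alone.

How it is judged:
On the way, in this order (a step that is already met when the one before it is completed fails the run):
1. The lid leans back on its open stop (value of joint lid above 1.75 rad), for 0.2 s.
2. Every pot stands in the tray of its cap's colour (x of red0 in the frame of tray_red between -0.06 and 0.06 m and y of red0 in the frame of tray_red between -0.086 and 0.086 m and z of each of red0, red1, red2 in the frame of tray_red below 0.012 m and angle between each of red0, red1, red2, blue0, blue1, blue2's own z axis and vertical below 0.2 rad and x of red1 in the frame of tray_red between -0.06 and 0.06 m and y of red1 in the frame of tray_red between -0.086 and 0.086 m and x of red2 in the frame of tray_red between -0.06 and 0.06 m and y of red2 in the frame of tray_red between -0.086 and 0.086 m and x of blue0 in the frame of tray_blue between -0.06 and 0.06 m and y of blue0 in the frame of tray_blue between -0.086 and 0.086 m and z of each of blue0, blue1, blue2 in the frame of tray_blue below 0.012 m and x of blue1 in the frame of tray_blue between -0.06 and 0.06 m and y of blue1 in the frame of tray_blue between -0.086 and 0.086 m and x of blue2 in the frame of tray_blue between -0.06 and 0.06 m and y of blue2 in the frame of tray_blue between -0.086 and 0.086 m), for 0.2 s.
3. The lid is shut (value of joint lid below 0.04 rad), for 0.2 s.
At the end, for the whole second after the job is handed in: Every pot present stands on the floor of the tray of its cap's colour (within 12 mm of it, tilted less than 0.2 rad), the lid is shut (below 0.04 rad), and the stopper is home in the flask (tip at least 20 mm below the mouth, within 6 mm of its axis, tilted less than 0.1 rad) and at rest (all of step 2 and value of joint lid below 0.04 rad and z of stopper in the frame of flask_mouth below -0.02 m and horizontal distance between stopper and flask_mouth below 0.006 m and angle between stopper's own z axis and vertical below 0.1 rad and linear speed of stopper below 0.02 m/s); the robot touches nothing.
It fails at once if The lid slams shut (faster than 2 rad/s in the last 0.15 rad) (value of joint lid below 0.15 rad and velocity of joint lid below -2 rad/s).
It fails at once if The lid slams onto its open stop (faster than 2 rad/s in the last 0.15 rad) (value of joint lid above 1.7 rad and velocity of joint lid above 2 rad/s).
It fails at once if The spool, tin, hammer or brush is moved more than 3 cm (distance of any of spool, tin, hammer, brush from where it was at the start of the episode above 0.03 m).
Of red0, red1, red2, blue0, blue1, blue2 only 3 to 5 are there at a start; the rules pass over those that are not, and their reading is None.
At some moment in a run one of red0, red1, red2, blue0, blue1, blue2 may be knocked a few centimetres aside while the robot is not near it.
It also fails if it takes over 210 s, if anything falls off the work surface, if the arm or the gripper's body presses on something with over 40 N, if the wrist force passes 120 N, or if a joint passes its speed limit or range.

ROBOT

A 7-joint arm with a two-finger parallel gripper is mounted at the origin on the work surface. World frame = base frame: x ahead of the robot, y to its left, z up, the work surface at z = 0. Lengths are in m, angles in rad, forces in N, time in s.
With the tool pointing down it reaches from about 0.425 to 0.875 m from the base axis. Payload 4.7 kg.
Tool frame: the origin (TCP) lies at the very end of the fingers, on their centre line; the grasp point (between the pads) lies 19 mm behind it (grip_depth is the distance from the TCP to the grasp point, in m); z points along the fingers, y is the line along which they close (so a half turn about z gives the same grasp; the last joint's range is limited). The gripper opens to 87 mm and grips with 3 to 60 N. Pads are 19 mm wide; open, the fingers measure 117 mm over their backs; the gripper's body (75 mm by 190 mm) begins 51 mm behind the grasp point.
Start: joints at [1.148, 0.321, -0.07, 1.45, 0.023, 1.371, -0.057], TCP at [0.275, -0.589, 0.223] pointing down, gripper open.
Joint ranges: [-2.86, 2.86], [-0.3, 2.09], [-1.38, 1.24], [0.06, 2.45], [-1.56, 4.7], [0.09, 2.05], [-2.69, 2.69]. Speed limits (rad/s): [2.57, 2.57, 3.14, 3.14, 3.14, 3.14, 3.14].

INTERFACE

Orientations are given as a rotation vector (axis times angle).
In Python, from plant import * gives the robot as it stands.
- The arm moves only by the tool play_rows, never from a script. Its argument "targets" is a list of rows, each an object with "travel": the shift along the tool's x, y, z in cm, a list of three; "dr": the turn, a rotation vector about the tool's x, y, z in rad, a list of three; "gripper": the finger opening in cm, from 0 to 8.7. A call has 1 to 10 rows; each row shifts and turns the commanded pose from where the row before left it, along the tool's axes as they then stand; what a row does not reach is not made up. A row lasts 1/12 s, in which the tool goes at most 41.7 mm and 7.16 degrees, less where a joint would pass 70% of its speed; a pose out of reach is approached as far as the arm can. A call with a gripper value outside its range is refused whole. The fingers move at their own pace and stop on an object; "force" is the grip in N (left out, the last holds). Time passes only in rows, so rows that do not move let the fingers close. It gives the time, the measured TCP pose, the force, the opening and the grip force at its end, in the units of the state.
- read_state(): the state, without advancing time (a new reading comes with each control period).
- read_camera(name): name is "side" or "top"; returns a dict with "color" (420x560x3 uint8, red, green, blue), "range_z" (420x560 float32, m along the optical axis (not along the pixel's ray), 0 where there is no reading), "fx", "fy", "cx", "cy" (pixels), "extrinsics" (4x4, takes a point from world to camera coordinates). Camera axes: x right, y down, z forward; pixel columns grow to the right and rows downward; lengths in m; the calibration is good to about 2 mm. A picture is of the moment at which its call begins.
- hand_in(): hands the job in; it is judged then, once.
The state is a dict: "t": time; "qpos": joint angles; "joint_vel": joint speeds; "tau": joint torques, N m; "position": TCP position; "tcp_rot": TCP orientation; "wrist_force": force on the tool from outside, world axes, zero at the start; "torque": the same for the moment, N m; "gripper_width": finger opening in m; "finger_force": force on a finger pad.
Only numpy, scipy, OpenCV 4.12 (cv2) and the standard library are available. Lean on these libraries where they do the work, as an engineer would, in place of code of your own. Each camera call takes 0.05 s, during which the arm holds its last target. There are 200 camera calls.

## Working session

There is one attempt and no reset: what is moved stays moved. The work goes in short steps, Python scripts to look and compute and a tool call to move; the robot and the scene stay as the last step left them, time stands still between calls to the robot, and variables do not carry over. Pictures are saved under pics/ and viewed, at most 14 in all, crops included, and the job is handed in when it is done.

Besides the shell and the picture viewer there is one more tool, called after "Emit:" by a JSON object that holds its "fn" and its "kwargs". play_rows: Moves the arm, as the interface text tells. Its arguments: {"type":"object","properties":{"targets":{"type":"array","items":{"type":"object","properties":{"travel":{"type":"array","items":{"type":"number"}},"dr":{"type":"array","items":{"type":"number"}},"gripper":{"type":"number"}}}},"force":{"type":"number"}},"required":["targets"]}

```bash
ls; mkdir -p pics
cat > h.py <<'E'
from plant import *
import numpy as np, cv2
from scipy.spatial.transform import Rotation as R
def cam(n,save=None):
    c=read_camera(n)
    if save: cv2.imwrite('pics/'+save,cv2.cvtColor(c['color'],cv2.COLOR_RGB2BGR))
    z=c['range_z'];v,u=np.mgrid[:420,:560]
    P=np.stack([(u-c['cx'])/c['fx']*z,(v-c['cy'])/c['fy']*z,z,np.ones_like(z)],-1)
    c['W']=(P@np.linalg.inv(c['extrinsics']).T)[...,:3]
    return c
E
python3 - <<'E'
from h import *
for n in('top','side'):
    c=cam(n,n+'0.png'); np.savez(n+'0.npz',W=c['W'],c=c['color'])
    print(n,np.linalg.inv(c['extrinsics']).round(2).tolist(),c['fx'])
s=read_state();print(s['position'],s['tcp_rot'],R.from_rotvec(s['tcp_rot']).as_matrix().round(3),s['gripper_width'],s['t'],s['wrist_force'])
E
```

```text
pics
top [[-0.01, -0.99, 0.11, 0.5], [-1.0, 0.01, 0.02, -0.02], [-0.02, -0.11, -0.99, 0.96], [0.0, 0.0, 0.0, 1.0]] 391.76834134454265
side [[0.97, -0.15, 0.17, 0.41], [-0.23, -0.71, 0.67, -0.62], [0.02, -0.69, -0.73, 0.76], [0.0, 0.0, 0.0, 1.0]] 379.6439152254073
[ 0.27471229 -0.58854395  0.22157513] [-3.06533413e+00 -6.80419309e-01  7.59685527e-04] [[ 0.906  0.423 -0.001]
 [ 0.423 -0.906  0.002]
 [-0.    -0.002 -1.   ]] 0.08692594783230223 0.1 [-0.19655077  0.37154148 -0.43546247]
```

View pics/top0.png

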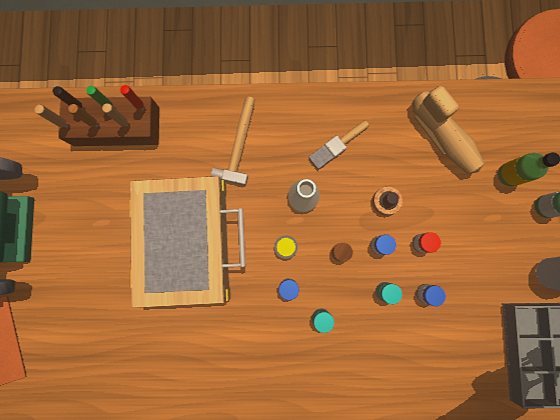

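View pics/side0.png

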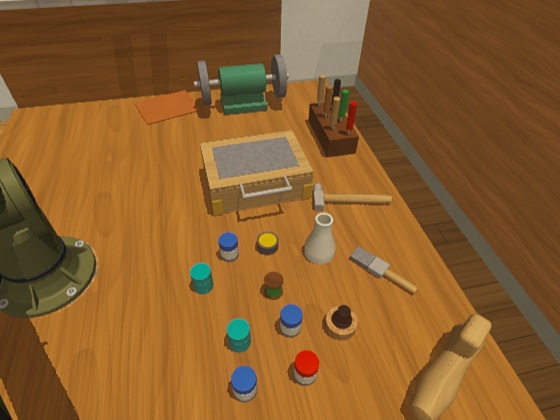

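The top view shows blue caps at (288,290), (385,244) and (432,296), and one red cap at (430,242). The turquoise look-alikes to leave alone are at (323,322) and (391,294). The spool is at (342,253), the tin at (286,247), the stopper in its ring at (388,201) and the flask mouth at (306,188). The chest's bar is at about (241,239).

Run:
```python
from h import *
d=np.load('top0.npz');W=d['W'];c=d['c']
hsv=cv2.cvtColor(c,cv2.COLOR_RGB2HSV)
def at(n,u,v,r,zl,zh):
    uu=slice(u-r,u+r+1);vv=slice(v-r,v+r+1);w=W[vv,uu].reshape(-1,3)
    w=w[(w[:,2]>zl)&(w[:,2]<zh)];(cx,cy),rad=cv2.minEnclosingCircle(w[:,:2].astype(np.float32))
    print(n,len(w),'mean',w.mean(0).round(4),'circ',round(cx,4),round(cy,4),round(rad,4))
for n,u,v in(('b288',288,290),('b385',385,244),('b432',432,296),('r430',430,242),('t323',323,322),('t391',391,294)): at(n,u,v,16,.055,.07)
at('spool',342,253,14,.043,.06);at('tin',286,247,16,.02,.035)
at('stop',390,200,14,.055,.08);at('ring',388,201,20,.022,.032);at('flask',306,188,16,.118,.132)
# chest top
m=(W[...,2]>.08)&(W[...,2]<.11)
m[:, :120]=0;m[:,260:]=0;m[:165]=0;m[315:]=0
w=W[m][:,:2]
for nm,sel in(('all',m),):
    print(cv2.minAreaRect(W[sel][:,:2].astype(np.float32)))
b=m.copy();b[:,:235]=0
wb=W[b];print('bar',len(wb),wb.mean(0),wb.min(0),wb.max(0),np.polyfit(wb[:,0],wb[:,1],1))
l=m.copy();l[:,222:]=0
print('lid',cv2.minAreaRect(W[l][:,:2].astype(np.float32)),W[l][:,2].mean())
for p in [(140,185),(140,300),(222,185),(222,295),(240,212),(240,265)]: print(p,W[p[1],p[0]].round(4))
img=cv2.cvtColor(c,cv2.COLOR_RGB2BGR)[160:340,120:460]
cv2.imwrite('pics/crop1.png',cv2.resize(img,None,fx=2.35,fy=2.35,interpolation=cv2.INTER_CUBIC))
```

```text
b288 316 mean [ 0.4307 -0.03    0.0616] circ 0.431 -0.03 0.0227
b385 325 mean [ 0.53   -0.2516  0.061 ] circ 0.5302 -0.2524 0.0229
b432 344 mean [ 0.4149 -0.3563  0.0611] circ 0.4147 -0.3571 0.023
r430 328 mean [ 0.5347 -0.3529  0.061 ] circ 0.5349 -0.3537 0.0237
t323 339 mean [ 0.359  -0.1068  0.0616] circ 0.3587 -0.1069 0.0227
t391 338 mean [ 0.4197 -0.2601  0.0611] circ 0.4192 -0.2608 0.0233
spool 288 mean [ 0.5143 -0.1563  0.0494] circ 0.5145 -0.1568 0.0221
tin 428 mean [ 0.5284 -0.0247  0.028 ] circ 0.5284 -0.0247 0.0278
stop 129 mean [ 0.6362 -0.2703  0.0643] circ 0.6364 -0.2715 0.0143
ring 386 mean [ 0.6348 -0.268   0.0275] circ 0.6369 -0.2715 0.0345
flask 124 mean [ 0.6511 -0.07    0.1241] circ 0.6514 -0.07 0.0205
((0.543691098690033, 0.19497080147266388), (0.28038790822029114, 0.25511762499809265), 2.4990031719207764)
bar 345 [0.54613229 0.07375411 0.1004059 ] [0.48507474 0.06590102 0.09223663] [0.61290239 0.08654631 0.10575345] [0.02681753 0.05910819]
lid ((0.542759895324707, 0.21854549646377563), (0.28033924102783203, 0.2081417441368103), 2.415133476257324) 0.1012815281499647
(140, 185) [0.6676 0.2998 0.1001]
(140, 300) [0.4143 0.2919 0.1016]
(222, 185) [0.6734 0.122  0.0546]
(222, 295) [0.4236 0.1135 0.1025]
(240, 212) [0.6034 0.0745 0.1026]
(240, 265) [0.4873 0.0748 0.1004]
```

View pics/crop1.png

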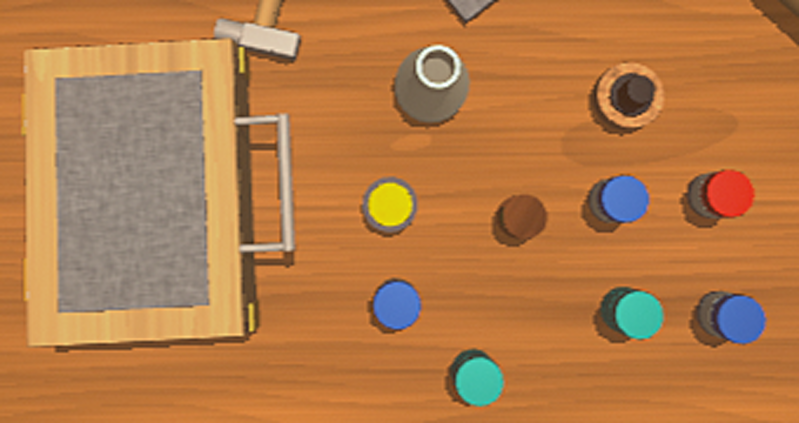

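The choices hold up in the crop: the three blue caps are true blue, and both turquoise ones differ clearly. The chest's yaw is about 0.043 rad. I'll turn the tool onto the chest axes and go above the bar.

Emit:
{"fn": "play_rows", "kwargs": {"targets": [{"dr": [0, 0, 0.0985], "gripper": 4}, {"dr": [0, 0, 0.0985], "gripper": 4}, {"dr": [0, 0, 0.0985], "gripper": 4}, {"dr": [0, 0, 0.0985], "gripper": 4}, {"travel": [1.5, -3.25, 0], "gripper": 4}, {"travel": [1.5, -3.25, 0], "gripper": 4}, {"travel": [1.5, -3.25, 0], "gripper": 4}, {"travel": [1.5, -3.25, 0], "gripper": 4}, {"travel": [1.5, -3.25, 0], "gripper": 4}, {"travel": [1.5, -3.25, 0], "gripper": 4}], "force": 15}}

```text
invalid input at $.targets[0]: expected keys travel, dr, gripper
```

Emit:
{"fn": "play_rows", "kwargs": {"targets": [{"travel": [1.5, -3.25, 0], "gripper": 4}, {"travel": [1.5, -3.25, 0], "gripper": 4}, {"travel": [1.5, -3.25, 0], "gripper": 4}, {"travel": [1.5, -3.25, 0], "gripper": 4}, {"travel": [1.5, -3.25, 0], "gripper": 4}, {"travel": [1.5, -3.25, 0], "gripper": 4}, {"travel": [1.5, -3.25, 0], "gripper": 4}, {"travel": [1.5, -3.25, 0], "gripper": 4}, {"travel": [1.5, -3.25, 0], "gripper": 4}, {"travel": [1.5, -3.25, 0], "gripper": 4}]}}

```text
invalid input at $.targets[0]: expected keys travel, dr, gripper
```

Emit:
{"fn": "play_rows", "kwargs": {"targets": [{"travel": [1.5, -3.25, 0], "gripper": 4}, {"travel": [1.5, -3.25, 0], "gripper": 4}, {"travel": [1.5, -3.25, 0], "gripper": 4}, {"travel": [1.5, -3.25, 0], "gripper": 4}, {"travel": [0, 0, 0], "gripper": 4}, {"travel": [0, 0, 0], "gripper": 4}, {"travel": [0, 0, 0], "gripper": 4}]}}

```text
invalid input at $.targets[0]: expected keys travel, dr, gripper
```

```bash
cat >> h.py <<'E'
ex=np.array([.99909,.0427]);ey=np.array([-.0427,.99909])
def go(x,y,z=None):
    "remaining travel in tool axes, cm"
    s=read_state();p=s['position'];M=R.from_rotvec(s['tcp_rot']).as_matrix()
    d=np.array([x,y,p[2] if z is None else z])-p
    print('t',round(s['t'],2),'pos',p.round(4),'yaw',round(np.arctan2(M[1,0],M[0,0]),4),'tilt',M[2].round(3),'w',round(s['gripper_width'],4),'F',s['wrist_force'].round(1),s['finger_force'],'travel cm',(M.T@d*100).round(2))
E
python3 - <<'E'
from h import *
go(.549,.0736,.077); print(read_state()['qpos'].round(2))
# lid path
th=np.linspace(0,1.84,41)+.0245
P=.245*np.stack([-np.cos(th),np.sin(th)],1); P-=P[0]
Q=np.round(P*1000)/10
D=np.diff(Q,axis=0)
print([(0,-round(a,1),-round(b,1)) for a,b in D])
E
```

```text
t 0.1 pos [ 0.2747 -0.5885  0.2216] yaw 0.4369 tilt [-0.    -0.002 -1.   ] w 0.0869 F [-0.2  0.4 -0.4] 0.0 travel cm [ 52.87 -48.37  14.53]
[ 1.15  0.32 -0.07  1.45  0.02  1.37 -0.06]
[(0, np.float64(-0.1), np.float64(-1.1)), (0, np.float64(-0.1), np.float64(-1.1)), (0, np.float64(-0.1), np.float64(-1.2)), (0, np.float64(-0.2), np.float64(-1.1)), (0, np.float64(-0.3), np.float64(-1.1)), (0, np.float64(-0.3), np.float64(-1.1)), (0, np.float64(-0.3), np.float64(-1.0)), (0, np.float64(-0.5), np.float64(-1.1)), (0, np.float64(-0.4), np.float64(-1.0)), (0, np.float64(-0.5), np.float64(-1.0)), (0, np.float64(-0.6), np.float64(-1.0)), (0, np.float64(-0.6), np.float64(-1.0)), (0, np.float64(-0.6), np.float64(-0.9)), (0, np.float64(-0.7), np.float64(-0.9)), (0, np.float64(-0.7), np.float64(-0.9)), (0, np.float64(-0.7), np.float64(-0.8)), (0, np.float64(-0.8), np.float64(-0.8)), (0, np.float64(-0.9), np.float64(-0.7)), (0, np.float64(-0.8), np.float64(-0.8)), (0, np.float64(-0.9), np.float64(-0.6)), (0, np.float64(-1.0), np.float64(-0.7)), (0, np.float64(-0.9), np.float64(-0.6)), (0, np.float64(-1.0), np.float64(-0.5)), (0, np.float64(-1.0), np.float64(-0.5)), (0, np.float64(-1.0), np.float64(-0.5)), (0, np.float64(-1.1), np.float64(-0.4)), (0, np.float64(-1.1), np.float64(-0.4)), (0, np.float64(-1.0), np.float64(-0.3)), (0, np.float64(-1.1), np.float64(-0.2)), (0, np.float64(-1.1), np.float64(-0.3)), (0, np.float64(-1.2), np.float64(-0.1)), (0, np.float64(-1.1), np.float64(-0.1)), (0, np.float64(-1.1), np.float64(-0.1)), (0, np.float64(-1.1), np.float64(-0.0)), (0, np.float64(-1.2), np.float64(-0.0)), (0, np.float64(-1.1), np.float64(0.1)), (0, np.float64(-1.1), np.float64(0.2)), (0, np.float64(-1.1), np.float64(0.2)), (0, np.float64(-1.1), np.float64(0.2)), (0, np.float64(-1.1), np.float64(0.3))]
```

Emit:
{"fn": "play_rows", "kwargs": {"targets": [{"travel": [0, 0, 0], "dr": [0, 0, 0.0985], "gripper": 4}, {"travel": [0, 0, 0], "dr": [0, 0, 0.0985], "gripper": 4}, {"travel": [0, 0, 0], "dr": [0, 0, 0.0985], "gripper": 4}, {"travel": [0, 0, 0], "dr": [0, 0, 0.0985], "gripper": 4}, {"travel": [1.5, -3.25, 0], "dr": [0, 0, 0], "gripper": 4}, {"travel": [1.5, -3.25, 0], "dr": [0, 0, 0], "gripper": 4}, {"travel": [1.5, -3.25, 0], "dr": [0, 0, 0], "gripper": 4}, {"travel": [1.5, -3.25, 0], "dr": [0, 0, 0], "gripper": 4}, {"travel": [1.5, -3.25, 0], "dr": [0, 0, 0], "gripper": 4}, {"travel": [1.5, -3.25, 0], "dr": [0, 0, 0], "gripper": 4}], "force": 15}}

```text
t: 0.93
position: [0.3567, -0.3884, 0.2221]
tcp_rot: [-3.141, -0.067, 0.001]
wrist_force: [0.5, 0.8, -0.2]
gripper_width: 0.0408
finger_force: 0.0
```

Emit:
{"fn": "play_rows", "kwargs": {"targets": [{"travel": [1.5, -3.25, 0], "dr": [0, 0, 0], "gripper": 4}, {"travel": [1.5, -3.25, 0], "dr": [0, 0, 0], "gripper": 4}, {"travel": [1.5, -3.25, 0], "dr": [0, 0, 0], "gripper": 4}, {"travel": [1.5, -3.25, 0], "dr": [0, 0, 0], "gripper": 4}, {"travel": [1.5, -3.25, 0], "dr": [0, 0, 0], "gripper": 4}, {"travel": [1.5, -3.25, 0], "dr": [0, 0, 0], "gripper": 4}, {"travel": [1.5, -3.25, 0], "dr": [0, 0, 0], "gripper": 4}, {"travel": [1.5, -3.25, 0], "dr": [0, 0, 0], "gripper": 4}, {"travel": [1.5, -3.25, 0], "dr": [0, 0, 0], "gripper": 4}, {"travel": [1.5, -3.25, 0], "dr": [0, 0, 0], "gripper": 4}]}}

```text
t: 1.77
position: [0.4925, -0.0575, 0.2224]
tcp_rot: [3.141, 0.067, -0.0]
wrist_force: [0.5, -0.1, 0.2]
gripper_width: 0.0399
finger_force: 0.0
```

Emit:
{"fn": "play_rows", "kwargs": {"targets": [{"travel": [1.5, -3.25, 0], "dr": [0, 0, 0], "gripper": 4}, {"travel": [1.5, -3.25, 0], "dr": [0, 0, 0], "gripper": 4}, {"travel": [1.5, -3.25, 0], "dr": [0, 0, 0], "gripper": 4}, {"travel": [1.5, -3.25, 0], "dr": [0, 0, 0], "gripper": 4}, {"travel": [0, 0, 0], "dr": [0, 0, 0], "gripper": 4}, {"travel": [0, 0, 0], "dr": [0, 0, 0], "gripper": 4}, {"travel": [0, 0, 0], "dr": [0, 0, 0], "gripper": 4}]}}

```text
t: 2.35
position: [0.5465, 0.0725, 0.2219]
tcp_rot: [3.14, 0.067, -0.002]
wrist_force: [-0.6, -1.3, -0.6]
gripper_width: 0.0402
finger_force: 0.0
```

Run:
```python
from h import *
go(.549,.0736,.077); print(read_state()['qpos'].round(2))
```

```text
t 2.35 pos [0.5465 0.0725 0.2219] yaw 0.0428 tilt [-0.001  0.001 -1.   ] w 0.0402 F [-0.6 -1.3 -0.6] 0.0 travel cm [ 0.28 -0.11 14.49]
[ 0.39  0.16 -0.63  1.68  0.1   1.34 -1.78]
```

Emit:
{"fn": "play_rows", "kwargs": {"targets": [{"travel": [0.2, 0, 3], "dr": [0, 0, 0], "gripper": 4}, {"travel": [0, -0.1, 3], "dr": [0, 0, 0], "gripper": 4}, {"travel": [0, 0, 3], "dr": [0, 0, 0], "gripper": 4}, {"travel": [0, 0, 3], "dr": [0, 0, 0], "gripper": 4}, {"travel": [0, 0, 1.5], "dr": [0, 0, 0], "gripper": 4}, {"travel": [0, 0, 1], "dr": [0, 0, 0], "gripper": 4}, {"travel": [0, 0, 0], "dr": [0, 0, 0], "gripper": 0}, {"travel": [0, 0, 0], "dr": [0, 0, 0], "gripper": 0}, {"travel": [0, 0, 0], "dr": [0, 0, 0], "gripper": 0}, {"travel": [0, 0, 0], "dr": [0, 0, 0], "gripper": 0}]}}

```text
t: 3.18
position: [0.5501, 0.0742, 0.0792]
tcp_rot: [3.141, 0.067, 0.005]
wrist_force: [-0.5, -0.4, -0.4]
gripper_width: 0.0213
finger_force: 0.0
```

Emit:
{"fn": "play_rows", "kwargs": {"targets": [{"travel": [0, 0, 0], "dr": [0, 0, 0], "gripper": 0}, {"travel": [0, 0, 0], "dr": [0, 0, 0], "gripper": 0}]}}

```text
t: 3.35
position: [0.5501, 0.0713, 0.0789]
tcp_rot: [3.137, 0.065, 0.003]
wrist_force: [-0.0, -5.8, 3.9]
gripper_width: 0.0115
finger_force: 15.0
```

Run:
```python
from h import *
go(.549,.0736,.077)
```

```text
t 3.35 pos [0.5501 0.0713 0.0789] yaw 0.0412 tilt [ 0.002  0.004 -1.   ] w 0.0115 F [-0.  -5.8  3.9] 15.000478327274323 travel cm [-0.1  -0.23  0.19]
```

Emit:
{"fn": "play_rows", "kwargs": {"targets": [{"travel": [0, -0.1, -1.1], "dr": [0, 0, 0], "gripper": 0}, {"travel": [0, -0.1, -1.1], "dr": [0, 0, 0], "gripper": 0}, {"travel": [0, -0.1, -1.2], "dr": [0, 0, 0], "gripper": 0}, {"travel": [0, -0.2, -1.1], "dr": [0, 0, 0], "gripper": 0}, {"travel": [0, -0.3, -1.1], "dr": [0, 0, 0], "gripper": 0}, {"travel": [0, -0.3, -1.1], "dr": [0, 0, 0], "gripper": 0}, {"travel": [0, -0.3, -1.0], "dr": [0, 0, 0], "gripper": 0}, {"travel": [0, -0.5, -1.1], "dr": [0, 0, 0], "gripper": 0}, {"travel": [0, -0.4, -1.0], "dr": [0, 0, 0], "gripper": 0}, {"travel": [0, -0.5, -1.0], "dr": [0, 0, 0], "gripper": 0}]}}

```text
t: 4.18
position: [0.5489, 0.0981, 0.1871]
tcp_rot: [3.135, 0.062, 0.004]
wrist_force: [1.6, -8.4, 1.8]
gripper_width: 0.0112
finger_force: 15.0
```

Run:
```python
from h import *
go(.549,.0736,.077)
```

```text
t 4.18 pos [0.5489 0.0981 0.1871] yaw 0.0396 tilt [ 0.002  0.006 -1.   ] w 0.0112 F [ 1.6 -8.4  1.8] 15.000426471233368 travel cm [-0.11  2.39 11.03]
```

Emit:
{"fn": "play_rows", "kwargs": {"targets": [{"travel": [0, -0.4, -1.0], "dr": [0, 0, 0], "gripper": 0}, {"travel": [0, -0.4, -1.0], "dr": [0, 0, 0], "gripper": 0}, {"travel": [0, -0.6, -0.9], "dr": [0, 0, 0], "gripper": 0}, {"travel": [0, -0.7, -0.9], "dr": [0, 0, 0], "gripper": 0}, {"travel": [0, -0.7, -0.9], "dr": [0, 0, 0], "gripper": 0}, {"travel": [0, -0.7, -0.8], "dr": [0, 0, 0], "gripper": 0}, {"travel": [0, -0.8, -0.8], "dr": [0, 0, 0], "gripper": 0}, {"travel": [0, -0.9, -0.7], "dr": [0, 0, 0], "gripper": 0}, {"travel": [0, -0.8, -0.8], "dr": [0, 0, 0], "gripper": 0}, {"travel": [0, -0.9, -0.6], "dr": [0, 0, 0], "gripper": 0}]}}

```text
t: 5.02
position: [0.5461, 0.1679, 0.2726]
tcp_rot: [3.135, 0.062, 0.005]
wrist_force: [-0.9, -10.5, 10.6]
gripper_width: 0.011
finger_force: 15.0
```

Emit:
{"fn": "play_rows", "kwargs": {"targets": [{"travel": [0, -1.0, -0.7], "dr": [0, 0, 0], "gripper": 0}, {"travel": [0, -0.9, -0.6], "dr": [0, 0, 0], "gripper": 0}, {"travel": [0, -1.0, -0.5], "dr": [0, 0, 0], "gripper": 0}, {"travel": [0, -1.0, -0.5], "dr": [0, 0, 0], "gripper": 0}, {"travel": [0, -1.0, -0.5], "dr": [0, 0, 0], "gripper": 0}, {"travel": [0, -1.1, -0.4], "dr": [0, 0, 0], "gripper": 0}, {"travel": [0, -1.1, -0.4], "dr": [0, 0, 0], "gripper": 0}, {"travel": [0, -1.0, -0.3], "dr": [0, 0, 0], "gripper": 0}, {"travel": [0, -1.1, -0.2], "dr": [0, 0, 0], "gripper": 0}, {"travel": [0, -1.1, -0.3], "dr": [0, 0, 0], "gripper": 0}]}}

```text
t: 5.85
position: [0.5415, 0.2751, 0.3164]
tcp_rot: [-3.14, -0.066, -0.008]
wrist_force: [4.8, -0.7, 1.2]
gripper_width: 0.0117
finger_force: 15.0
```

Run:
```python
from h import *
go(.5385,.316,.316)
```

```text
t 5.85 pos [0.5415 0.2751 0.3164] yaw 0.0421 tilt [ 0.005 -0.001 -1.   ] w 0.0117 F [ 4.8 -0.7  1.2] 14.999870359897614 travel cm [-0.13 -4.1   0.05]
```

Emit:
{"fn": "play_rows", "kwargs": {"targets": [{"travel": [0, -1.1, 0], "dr": [0, 0, 0], "gripper": 0}, {"travel": [0, -1.1, 0], "dr": [0, 0, 0], "gripper": 0}, {"travel": [0, -1.1, 0], "dr": [0, 0, 0], "gripper": 0}, {"travel": [0, -1.1, 0.1], "dr": [0, 0, 0], "gripper": 0}, {"travel": [0, -1.1, 0.1], "dr": [0, 0, 0], "gripper": 0}, {"travel": [0, -1.1, 0.1], "dr": [0, 0, 0], "gripper": 0}, {"travel": [0, -1.1, 0.2], "dr": [0, 0, 0], "gripper": 0}, {"travel": [0, -1.1, 0.2], "dr": [0, 0, 0], "gripper": 0}, {"travel": [0, -1.0, 0.2], "dr": [0, 0, 0], "gripper": 0}, {"travel": [0, -0.7, 0.3], "dr": [0, 0, 0], "gripper": 0}]}}

```text
t: 6.68
position: [0.537, 0.3847, 0.3071]
tcp_rot: [-3.13, -0.07, -0.014]
wrist_force: [6.2, 4.5, 15.5]
gripper_width: 0.0113
finger_force: 15.0
```

Run:
```python
from h import *
go(.535,.389,.305)
```

```text
t 6.68 pos [0.537  0.3847 0.3071] yaw 0.0449 tilt [ 0.009 -0.01  -1.   ] w 0.0113 F [ 6.2  4.5 15.5] 15.010590702295303 travel cm [-0.18 -0.43  0.21]
```

Emit:
{"fn": "play_rows", "kwargs": {"targets": [{"travel": [0, -0.2, -0.3], "dr": [0, 0, 0], "gripper": 0}, {"travel": [0, 0, 0], "dr": [0, 0, 0], "gripper": 1.6}, {"travel": [0, 0, 0], "dr": [0, 0, 0], "gripper": 2}, {"travel": [0, 0, 0], "dr": [0, 0, 0], "gripper": 3}, {"travel": [0, 0, 0], "dr": [0, 0, 0], "gripper": 4}, {"travel": [0, 0, 0], "dr": [0, 0, 0], "gripper": 4}, {"travel": [0, 0, -2], "dr": [0, 0, 0], "gripper": 4}, {"travel": [0, 0, -2], "dr": [0, 0, 0], "gripper": 4}, {"travel": [0, 0, -2], "dr": [0, 0, 0], "gripper": 4}, {"travel": [0, 0, 0], "dr": [0, 0, 0], "gripper": 4}]}}

```text
t: 7.52
position: [0.5362, 0.3819, 0.3687]
tcp_rot: [-3.137, -0.067, -0.007]
wrist_force: [-0.1, 0.5, 1.1]
gripper_width: 0.0395
finger_force: 0.0
```

Run:
```python
from h import *
go(.53,-.25);print(read_state()['qpos'].round(2))
c=cam('side','side1.png');c=cam('top');cv2.imwrite('pics/top1.png',cv2.cvtColor(c['color'],cv2.COLOR_RGB2BGR))
```

```text
t 7.52 pos [0.5362 0.3819 0.3687] yaw 0.0425 tilt [ 0.004 -0.003 -1.   ] w 0.0395 F [-0.1  0.5  1.1] 0.0 travel cm [-3.3  63.11 -0.22]
[-0.14  0.4  -0.77  1.15  0.28  1.68 -2.36]
```

View pics/side1.png

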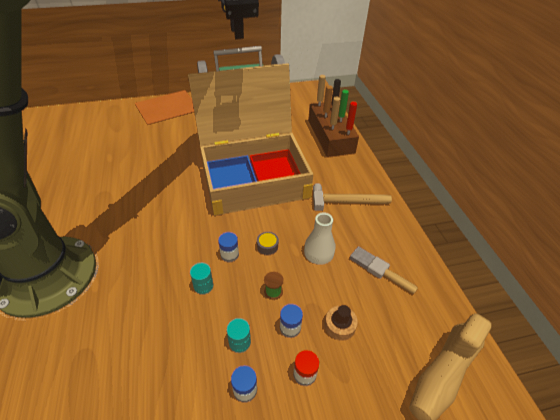

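The side view shows the lid back on its stop, the blue tray in the near half at (232,172) and the red tray in the far half at (275,165), with all pots undisturbed. Next I'll measure the trays and turn the tool a quarter.

Emit:
{"fn": "play_rows", "kwargs": {"targets": [{"travel": [0, 0, 0], "dr": [0, 0, -0.1208], "gripper": 6}, {"travel": [0, 0, 0], "dr": [0, 0, -0.1208], "gripper": 6}, {"travel": [0, 0, 0], "dr": [0, 0, -0.1208], "gripper": 6}, {"travel": [0, 0, 0], "dr": [0, 0, -0.1208], "gripper": 6}, {"travel": [0, 0, 0], "dr": [0, 0, -0.1208], "gripper": 6}, {"travel": [0, 0, 0], "dr": [0, 0, -0.1208], "gripper": 6}, {"travel": [0, 0, 0], "dr": [0, 0, -0.1208], "gripper": 6}, {"travel": [0, 0, 0], "dr": [0, 0, -0.1208], "gripper": 6}, {"travel": [0, 0, 0], "dr": [0, 0, -0.1208], "gripper": 6}, {"travel": [0, 0, 0], "dr": [0, 0, -0.1208], "gripper": 6}]}}

```text
t: 8.45
position: [0.5353, 0.3804, 0.3627]
tcp_rot: [2.541, 1.847, -0.004]
wrist_force: [0.8, 0.8, -0.5]
gripper_width: 0.0601
finger_force: 0.0
```

Emit:
{"fn": "play_rows", "kwargs": {"targets": [{"travel": [0, 0, 0], "dr": [0, 0, -0.1208], "gripper": 6}, {"travel": [0, 0, 0], "dr": [0, 0, -0.1208], "gripper": 6}, {"travel": [0, 0, 0], "dr": [0, 0, -0.1208], "gripper": 6}, {"travel": [-4, 0, 0], "dr": [0, 0, 0], "gripper": 6}, {"travel": [-4, 0, 0], "dr": [0, 0, 0], "gripper": 6}, {"travel": [-4, 0, 0], "dr": [0, 0, 0], "gripper": 6}, {"travel": [-4, 0, 0], "dr": [0, 0, 0], "gripper": 6}, {"travel": [-4, 0, 0], "dr": [0, 0, 0], "gripper": 6}, {"travel": [-4, 0, 0], "dr": [0, 0, 0], "gripper": 6}, {"travel": [-4, 0, 0], "dr": [0, 0, 0], "gripper": 6}]}}

```text
t: 9.28
position: [0.5466, 0.0988, 0.363]
tcp_rot: [-2.174, -2.267, 0.004]
wrist_force: [0.8, 0.3, 0.0]
gripper_width: 0.0601
finger_force: 0.0
```

```bash
cat >> h.py <<'E'
def tops(n='top'):
    c=cam(n);h=cv2.cvtColor(c['color'],cv2.COLOR_RGB2HSV);W=c['W']
    for nm,lo,hi in(('blue',105,125),('turq',80,100),('red',0,5),('black',0,180)):
        z=(W[...,2]>.05)&(W[...,2]<.085)&(W[...,1]<.33)
        m=z&(h[...,0]>=lo)&(h[...,0]<=hi)&(h[...,1]>120) if nm!='black' else z&(h[...,2]<70)&(W[...,0]>.6)
        k,l,st,_=cv2.connectedComponentsWithStats(m.astype(np.uint8))
        for i in range(1,k):
            if st[i,4]>60:
                w=W[l==i];zt=np.percentile(w[:,2],95);w=w[w[:,2]>zt-.006]
                (x,y),r=cv2.minEnclosingCircle(w[:,:2].astype(np.float32));print(n,nm,st[i,4],round(x,4),round(y,4),'r',round(r,4),'ztop',zt.round(4))
    return c
E
python3 - <<'E'
from h import *
go(.431,-.03,.03);print(read_state()['qpos'].round(2))
c=tops();W=c['W'];h=cv2.cvtColor(c['color'],cv2.COLOR_RGB2HSV)
for nm,lo,hi in(('blue',105,125),('red',0,5)):
    m=(h[...,0]>=lo)&(h[...,0]<=hi)&(h[...,1]>150)&(W[...,2]<.045)&(W[...,2]>.005)&(W[...,1]>.1)&(W[...,1]<.33)
    w=W[m];print(nm,len(w),cv2.minAreaRect(w[:,:2].astype(np.float32)),np.percentile(w[:,2],[2,50,98]))
    # rim
    w=w[w[:,2]>.034];print(' rim',len(w),cv2.minAreaRect(w[:,:2].astype(np.float32)))
m=(W[...,2]>.084)&(W[...,2]<.096)&(W[...,1]>.1)&(W[...,1]<.35)&(W[...,0]>.35)&(W[...,0]<.75)
print('walls',m.sum(),cv2.minAreaRect(W[m][:,:2].astype(np.float32)))
cv2.imwrite('pics/top2.png',cv2.cvtColor(c['color'],cv2.COLOR_RGB2BGR))
E
```

```text
t 9.28 pos [0.5466 0.0988 0.363 ] yaw 1.6126 tilt [-0.001 -0.002 -1.   ] w 0.0601 F [0.8 0.3 0. ] 0.0 travel cm [-12.36 -12.01  33.34]
[ 0.69  0.21 -1.07  1.42  0.18  1.62 -0.32]
top blue 297 0.5302 -0.2527 r 0.0224 ztop 0.0637
top blue 305 0.4308 -0.0306 r 0.0221 ztop 0.0638
top blue 309 0.4145 -0.3574 r 0.0221 ztop 0.0638
top turq 313 0.4196 -0.2614 r 0.0224 ztop 0.0637
top turq 315 0.3589 -0.1078 r 0.0222 ztop 0.0641
top red 304 0.5341 -0.3538 r 0.0228 ztop 0.0641Traceback (most recent call last):
  File "<stdin>", line 6, in <module>
    return _quantile_unchecked(
        a, q, axis, out, overwrite_input, method, keepdims, weights)
    return _ureduce(a,
                    func=_quantile_ureduce_func,
    ...<5 lines>...
                    overwrite_input=overwrite_input,
                    method=method)
    r = func(a, **kwargs)
    result = _quantile(arr,
                       quantiles=q,
    ...<2 lines>...
                       out=out,
                       weights=wgt)
    slices_having_nans = np.isnan(arr[-1, ...])
                                  ~~~^^^^^^^^^
IndexError: index -1 is out of bounds for axis 0 with size 0
```

Emit:
{"fn": "play_rows", "kwargs": {"targets": [{"travel": [-2.06, -2, 2], "dr": [0, 0, 0], "gripper": 6.5}, {"travel": [-2.06, -2, 2], "dr": [0, 0, 0], "gripper": 6.5}, {"travel": [-2.06, -2, 2], "dr": [0, 0, 0], "gripper": 6.5}, {"travel": [-2.06, -2, 2], "dr": [0, 0, 0], "gripper": 6.5}, {"travel": [-2.06, -2, 2], "dr": [0, 0, 0], "gripper": 6.5}, {"travel": [-2.06, -2, 2], "dr": [0, 0, 0], "gripper": 6.5}, {"travel": [0, 0, 3], "dr": [0, 0, 0], "gripper": 6.5}, {"travel": [0, 0, 3], "dr": [0, 0, 0], "gripper": 6.5}, {"travel": [0, 0, 3], "dr": [0, 0, 0], "gripper": 6.5}, {"travel": [0, 0, 0], "dr": [0, 0, 0], "gripper": 6.5}]}}

```text
t: 10.17
position: [0.4276, -0.0269, 0.1488]
tcp_rot: [-2.168, -2.261, 0.008]
wrist_force: [-1.4, -0.1, -0.5]
gripper_width: 0.065
finger_force: 0.0
```

Run:
```python
from h import *
go(.431,-.03,.03);print(read_state()['qpos'].round(2))
for n in('top','side'):
    c=cam(n);W=c['W'];h=cv2.cvtColor(c['color'],cv2.COLOR_RGB2HSV)
    for nm,lo,hi in(('blue',105,125),('red',0,5)):
        m=(h[...,0]>=lo)&(h[...,0]<=hi)&(h[...,1]>150)&(W[...,2]<.05)&(W[...,2]>.0)&(W[...,1]>.1)&(W[...,1]<.33)
        w=W[m]
        if len(w)>50: print(n,nm,len(w),cv2.minAreaRect(w[:,:2].astype(np.float32)),np.percentile(w[:,2],[2,50,98]))
    m=(W[...,2]>.084)&(W[...,2]<.097)&(W[...,1]>.1)&(W[...,1]<.33)&(W[...,0]>.38)&(W[...,0]<.75)
    if m.sum()>50: print('walls',m.sum(),cv2.minAreaRect(W[m][:,:2].astype(np.float32)))
    if n=='top':cv2.imwrite('pics/top3.png',cv2.cvtColor(c['color'],cv2.COLOR_RGB2BGR))
```

```text
t 10.17 pos [ 0.4276 -0.0269  0.1488] yaw 1.6126 tilt [ 0.003 -0.01  -1.   ] w 0.065 F [-1.4 -0.1 -0.5] 0.0 travel cm [-0.36  0.45 11.88]
[ 1.01 -0.1  -0.95  2.03 -0.09  1.18  0.15]
top blue 3437 ((0.4761805236339569, 0.2188715785741806), (0.12477461993694305, 0.17200641334056854), 2.498234987258911) [0.00874157 0.01223585 0.03892826]
top red 3749 ((0.6098772883415222, 0.22618702054023743), (0.12952513992786407, 0.17542357742786407), 2.4944894313812256) [0.00862942 0.0123593  0.03912212]
walls 1944 ((0.5426807403564453, 0.22086933255195618), (0.28057101368904114, 0.2057671695947647), 2.3947672843933105)
side blue 72 ((0.5005247592926025, 0.2581183612346649), (0.09509256482124329, 0.05592268332839012), 85.07685852050781) [0.00886209 0.03112209 0.03870441]
side red 699 ((0.6045289635658264, 0.25416532158851624), (0.1264575868844986, 0.11131296306848526), 0.36067357659339905) [0.00829929 0.01184352 0.03788189]
walls 722 ((0.5408530235290527, 0.21897456049919128), (0.27983397245407104, 0.21101868152618408), 2.3021445274353027)
```

View pics/top3.png

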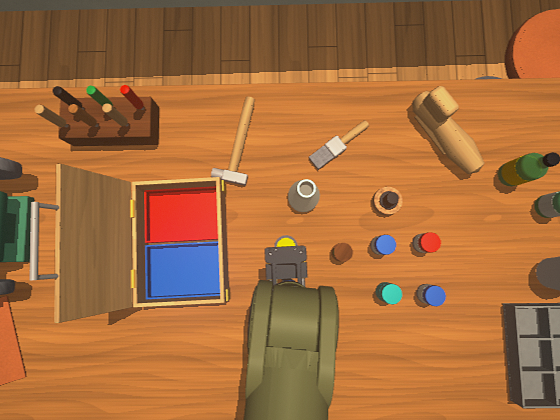

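The top view shows the chest fully open: lid at (95,243), red tray at (180,215), blue tray at (182,270). The gripper is over the first blue pot and every other pot is in place. Descending to grasp.

Emit:
{"fn": "play_rows", "kwargs": {"targets": [{"travel": [-0.4, 0.3, 1], "dr": [0, 0, 0], "gripper": 6.5}, {"travel": [0, 0, 3], "dr": [0, 0, 0], "gripper": 6.5}, {"travel": [0, 0, 3], "dr": [0, 0, 0], "gripper": 6.5}, {"travel": [0, 0, 2], "dr": [0, 0, 0], "gripper": 6.5}, {"travel": [0, 0, 2], "dr": [0, 0, 0], "gripper": 6.5}, {"travel": [0, 0, 0.8], "dr": [0, 0, 0], "gripper": 6.5}, {"travel": [0, 0, 0], "dr": [0, 0, 0], "gripper": 3}, {"travel": [0, 0, 0], "dr": [0, 0, 0], "gripper": 3}, {"travel": [0, 0, 0], "dr": [0, 0, 0], "gripper": 3}, {"travel": [0, 0, 0], "dr": [0, 0, 0], "gripper": 3}], "force": 20}}

```text
t: 11.1
position: [0.437, -0.0316, 0.0379]
tcp_rot: [2.173, 2.266, 0.0]
wrist_force: [-1.1, 0.3, -0.1]
gripper_width: 0.0459
finger_force: 0.7
```

Emit:
{"fn": "play_rows", "kwargs": {"targets": [{"travel": [0, 0, 0], "dr": [0, 0, 0], "gripper": 3}, {"travel": [0, 0, -3], "dr": [0, 0, 0], "gripper": 3}, {"travel": [0, 0, -3], "dr": [0, 0, 0], "gripper": 3}, {"travel": [0, 0, -3.5], "dr": [0, 0, 0], "gripper": 3}, {"travel": [0, 0, -3.5], "dr": [0, 0, 0], "gripper": 3}, {"travel": [0, 0, -3.5], "dr": [0, 0, 0], "gripper": 3}]}}

```text
t: 11.6
position: [0.436, -0.0308, 0.2037]
tcp_rot: [2.172, 2.267, -0.0]
wrist_force: [0.4, -1.0, -1.1]
gripper_width: 0.0451
finger_force: 20.0
```

Run:
```python
from h import *
go(.4748,.268,.043)
```

```text
t 11.6 pos [ 0.436  -0.0308  0.2037] yaw 1.6138 tilt [-0.002  0.001 -1.   ] w 0.0451 F [ 0.4 -1.  -1.1] 20.000469890073873 travel cm [29.71  5.14 16.03]
```

Emit:
{"fn": "play_rows", "kwargs": {"targets": [{"travel": [3.3, 0.57, 0], "dr": [0, 0, 0], "gripper": 3}, {"travel": [3.3, 0.57, 0], "dr": [0, 0, 0], "gripper": 3}, {"travel": [3.3, 0.57, 0], "dr": [0, 0, 0], "gripper": 3}, {"travel": [3.3, 0.57, 0], "dr": [0, 0, 0], "gripper": 3}, {"travel": [3.3, 0.57, 0], "dr": [0, 0, 0], "gripper": 3}, {"travel": [3.3, 0.57, 0], "dr": [0, 0, 0], "gripper": 3}, {"travel": [3.3, 0.57, 0], "dr": [0, 0, 0], "gripper": 3}, {"travel": [3.3, 0.57, 0], "dr": [0, 0, 0], "gripper": 3}, {"travel": [3.3, 0.57, 0], "dr": [0, 0, 0], "gripper": 3}, {"travel": [0, 0, 0], "dr": [0, 0, 0], "gripper": 3}]}}

```text
t: 12.43
position: [0.4716, 0.278, 0.202]
tcp_rot: [-2.154, -2.278, -0.008]
wrist_force: [-1.0, 1.2, -0.1]
gripper_width: 0.0452
finger_force: 20.0
```

Run:
```python
from h import *
go(.4748,.268,.053)
```

```text
t 12.43 pos [0.4716 0.278  0.202 ] yaw 1.6265 tilt [ 0.008 -0.001 -1.   ] w 0.0452 F [-1.   1.2 -0.1] 20.001647370227147 travel cm [-1.14  0.27 14.89]
```

Emit:
{"fn": "play_rows", "kwargs": {"targets": [{"travel": [0, 0, 2], "dr": [0, 0, 0], "gripper": 3}, {"travel": [0, 0, 2], "dr": [0, 0, 0], "gripper": 3}, {"travel": [0, 0, 0], "dr": [0, 0, 0], "gripper": 3}, {"travel": [0, 0, 0], "dr": [0, 0, 0], "gripper": 3}]}}

```text
t: 12.77
position: [0.4743, 0.2673, 0.1613]
tcp_rot: [-2.173, -2.268, 0.002]
wrist_force: [0.5, -0.3, -1.0]
gripper_width: 0.0456
finger_force: 20.0
```

Run:
```python
from h import *
go(.4748,.268,.053)
```

```text
t 12.77 pos [0.4743 0.2673 0.1613] yaw 1.6133 tilt [-0.001 -0.001 -1.   ] w 0.0456 F [ 0.5 -0.3 -1. ] 20.000043880718295 travel cm [ 0.08  0.07 10.83]
```

Emit:
{"fn": "play_rows", "kwargs": {"targets": [{"travel": [0.1, 0.1, 2.5], "dr": [0, 0, 0], "gripper": 3}, {"travel": [0, 0, 2.5], "dr": [0, 0, 0], "gripper": 3}, {"travel": [0, 0, 2.5], "dr": [0, 0, 0], "gripper": 3}, {"travel": [0, 0, 1.5], "dr": [0, 0, 0], "gripper": 3}, {"travel": [0, 0, 1], "dr": [0, 0, 0], "gripper": 3}, {"travel": [0, 0, 0.9], "dr": [0, 0, 0], "gripper": 3}, {"travel": [0, 0, 0.1], "dr": [0, 0, 0], "gripper": 3}, {"travel": [0, 0, 0], "dr": [0, 0, 0], "gripper": 3}]}}

```text
t: 13.43
position: [0.4761, 0.2691, 0.0521]
tcp_rot: [2.174, 2.268, 0.001]
wrist_force: [0.0, -0.8, 0.2]
gripper_width: 0.0453
finger_force: 20.0
```

Emit:
{"fn": "play_rows", "kwargs": {"targets": [{"travel": [0, 0, 0], "dr": [0, 0, 0], "gripper": 6}, {"travel": [0, 0, 0], "dr": [0, 0, 0], "gripper": 6}, {"travel": [0, 0, 0], "dr": [0, 0, 0], "gripper": 6}, {"travel": [0, 0, -3], "dr": [0, 0, 0], "gripper": 6}, {"travel": [0, 0, -4], "dr": [0, 0, 0], "gripper": 6}, {"travel": [0, 0, -4], "dr": [0, 0, 0], "gripper": 6}, {"travel": [0, 0, -4], "dr": [0, 0, 0], "gripper": 6}]}}

```text
t: 14.02
position: [0.4753, 0.2691, 0.2036]
tcp_rot: [2.173, 2.269, 0.0]
wrist_force: [1.6, -0.1, 0.5]
gripper_width: 0.0599
finger_force: 0.0
```

Run:
```python
from h import *
tops(); go(.530,-.2525,.03)
```

```text
top blue 297 0.5301 -0.2526 r 0.0224 ztop 0.0638
top blue 331 0.4755 0.2705 r 0.0227 ztop 0.0762
top blue 310 0.4153 -0.3567 r 0.0225 ztop 0.0639
top turq 313 0.4198 -0.261 r 0.0224 ztop 0.0638
top turq 314 0.3591 -0.1077 r 0.0223 ztop 0.064
top red 304 0.5347 -0.3544 r 0.0229 ztop 0.0636
top black 61 0.6221 -0.6365 r 0.0184 ztop 0.0804
t 14.07 pos [0.4787 0.2723 0.2115] yaw 1.6143 tilt [ 0.004  0.011 -1.   ] w 0.06 F [2.4 4.1 5.6] 0.0 travel cm [-52.73   2.65  17.96]
```

Emit:
{"fn": "play_rows", "kwargs": {"targets": [{"travel": [-3.5, 0.2, 0], "dr": [0, 0, 0], "gripper": 6.5}, {"travel": [-3.5, 0.2, 0], "dr": [0, 0, 0], "gripper": 6.5}, {"travel": [-3.5, 0.2, 0], "dr": [0, 0, 0], "gripper": 6.5}, {"travel": [-3.5, 0.2, 0], "dr": [0, 0, 0], "gripper": 6.5}, {"travel": [-3.5, 0.2, 0], "dr": [0, 0, 0], "gripper": 6.5}, {"travel": [-3.5, 0.2, 0], "dr": [0, 0, 0], "gripper": 6.5}, {"travel": [-3.5, 0.2, 0], "dr": [0, 0, 0], "gripper": 6.5}, {"travel": [-3.5, 0.2, 0], "dr": [0, 0, 0], "gripper": 6.5}, {"travel": [-3.5, 0.2, 0], "dr": [0, 0, 0], "gripper": 6.5}, {"travel": [-3.5, 0.2, 0], "dr": [0, 0, 0], "gripper": 6.5}]}}

```text
t: 14.9
position: [0.5106, -0.0819, 0.202]
tcp_rot: [2.173, 2.266, -0.001]
wrist_force: [1.3, 0.3, -0.5]
gripper_width: 0.065
finger_force: 0.0
```

Emit:
{"fn": "play_rows", "kwargs": {"targets": [{"travel": [-3.5, 0.2, 0], "dr": [0, 0, 0], "gripper": 6.5}, {"travel": [-3.5, 0.2, 0], "dr": [0, 0, 0], "gripper": 6.5}, {"travel": [-3.5, 0.3, 0], "dr": [0, 0, 0], "gripper": 6.5}, {"travel": [-3.5, 0.3, 0], "dr": [0, 0, 0], "gripper": 6.5}, {"travel": [-2, 0.2, 1], "dr": [0, 0, 0], "gripper": 6.5}, {"travel": [-1, 0, 2], "dr": [0, 0, 0], "gripper": 6.5}, {"travel": [-0.3, 0, 2], "dr": [0, 0, 0], "gripper": 6.5}, {"travel": [0, 0, 1], "dr": [0, 0, 0], "gripper": 6.5}, {"travel": [0, 0, 0], "dr": [0, 0, 0], "gripper": 6.5}, {"travel": [0, 0, 0], "dr": [0, 0, 0], "gripper": 6.5}]}}

```text
t: 15.73
position: [0.53, -0.2514, 0.1418]
tcp_rot: [-2.172, -2.269, -0.0]
wrist_force: [0.1, 0.3, 1.1]
gripper_width: 0.0648
finger_force: 0.0
```

Run:
```python
from h import *
go(.5302,-.2526,.03);tops()
```

```text
t 15.73 pos [ 0.53   -0.2514  0.1418] yaw 1.6145 tilt [ 0.  0. -1.] w 0.0648 F [0.1 0.3 1.1] 0.0 travel cm [-1.200e-01  1.000e-02  1.118e+01]
top blue 195 0.5306 -0.2517 r 0.0222 ztop 0.0638
top blue 332 0.4755 0.2706 r 0.0228 ztop 0.0764
top blue 221 0.4144 -0.3576 r 0.0224 ztop 0.0635
top turq 208 0.4195 -0.2614 r 0.0224 ztop 0.0642
top turq 318 0.3589 -0.1075 r 0.0224 ztop 0.064
```

Emit:
{"fn": "play_rows", "kwargs": {"targets": [{"travel": [-0.1, 0, 2.5], "dr": [0, 0, 0], "gripper": 6.5}, {"travel": [0, 0, 2.5], "dr": [0, 0, 0], "gripper": 6.5}, {"travel": [0, 0, 2.5], "dr": [0, 0, 0], "gripper": 6.5}, {"travel": [0, 0, 2], "dr": [0, 0, 0], "gripper": 6.5}, {"travel": [0, 0, 1.5], "dr": [0, 0, 0], "gripper": 6.5}, {"travel": [0, 0, 0.2], "dr": [0, 0, 0], "gripper": 6.5}, {"travel": [0, 0, 0], "dr": [0, 0, 0], "gripper": 3}, {"travel": [0, 0, 0], "dr": [0, 0, 0], "gripper": 3}, {"travel": [0, 0, 0], "dr": [0, 0, 0], "gripper": 3}, {"travel": [0, 0, 0], "dr": [0, 0, 0], "gripper": 3}]}}

```text
t: 16.62
position: [0.5309, -0.2538, 0.031]
tcp_rot: [2.172, 2.266, 0.0]
wrist_force: [0.5, 0.9, 1.1]
gripper_width: 0.0458
finger_force: 0.9
```

Emit:
{"fn": "play_rows", "kwargs": {"targets": [{"travel": [0, 0, 0], "dr": [0, 0, 0], "gripper": 3}, {"travel": [0, 0, -2], "dr": [0, 0, 0], "gripper": 3}, {"travel": [0, 0, -3], "dr": [0, 0, 0], "gripper": 3}, {"travel": [0, 0, -3.5], "dr": [0, 0, 0], "gripper": 3}, {"travel": [0, 0, -3.5], "dr": [0, 0, 0], "gripper": 3}, {"travel": [0, 0, -3], "dr": [0, 0, 0], "gripper": 3}, {"travel": [0, 0, -2], "dr": [0, 0, 0], "gripper": 3}, {"travel": [0, 0, 0], "dr": [0, 0, 0], "gripper": 3}]}}

```text
t: 17.28
position: [0.5326, -0.2539, 0.2047]
tcp_rot: [2.168, 2.262, 0.003]
wrist_force: [0.6, 0.4, -2.2]
gripper_width: 0.0452
finger_force: 20.0
```

Run:
```python
from h import *
go(.4771,.213,.044)
```

```text
t 17.28 pos [ 0.5326 -0.2539  0.2047] yaw 1.6132 tilt [-0.005  0.007 -1.   ] w 0.0452 F [ 0.6  0.4 -2.2] 19.987660907609097 travel cm [46.96 -3.67 15.83]
```

Emit:
{"fn": "play_rows", "kwargs": {"targets": [{"travel": [2.5, -0.25, 0], "dr": [0, 0, 0], "gripper": 3}, {"travel": [3.5, -0.25, 0], "dr": [0, 0, 0], "gripper": 3}, {"travel": [3.5, -0.25, 0], "dr": [0, 0, 0], "gripper": 3}, {"travel": [3.5, -0.25, 0], "dr": [0, 0, 0], "gripper": 3}, {"travel": [3.5, -0.25, 0], "dr": [0, 0, 0], "gripper": 3}, {"travel": [3.5, -0.25, 0], "dr": [0, 0, 0], "gripper": 3}, {"travel": [3.5, -0.25, 0], "dr": [0, 0, 0], "gripper": 3}, {"travel": [3.5, -0.25, 0], "dr": [0, 0, 0], "gripper": 3}, {"travel": [3.5, -0.25, 0], "dr": [0, 0, 0], "gripper": 3}, {"travel": [3.5, -0.25, 0], "dr": [0, 0, 0], "gripper": 3}]}}

```text
t: 18.12
position: [0.4894, 0.0864, 0.1988]
tcp_rot: [2.174, 2.267, -0.002]
wrist_force: [0.0, -0.4, -1.0]
gripper_width: 0.0451
finger_force: 20.0
```

Emit:
{"fn": "play_rows", "kwargs": {"targets": [{"travel": [3.5, -0.25, 0], "dr": [0, 0, 0], "gripper": 3}, {"travel": [3.5, -0.25, 0], "dr": [0, 0, 0], "gripper": 3}, {"travel": [3, -0.25, 0], "dr": [0, 0, 0], "gripper": 3}, {"travel": [1.8, -0.25, 1], "dr": [0, 0, 0], "gripper": 3}, {"travel": [1, 0, 2], "dr": [0, 0, 0], "gripper": 3}, {"travel": [0, 0, 2], "dr": [0, 0, 0], "gripper": 3}, {"travel": [0, 0, 1], "dr": [0, 0, 0], "gripper": 3}, {"travel": [0, 0, 0], "dr": [0, 0, 0], "gripper": 3}, {"travel": [0, 0, 0], "dr": [0, 0, 0], "gripper": 3}]}}

```text
t: 18.87
position: [0.4748, 0.2121, 0.1391]
tcp_rot: [-2.174, -2.267, 0.002]
wrist_force: [0.6, -0.1, 1.0]
gripper_width: 0.0451
finger_force: 20.0
```

Run:
```python
from h import *
go(.4771,.213,.044)
```

```text
t 18.87 pos [0.4748 0.2121 0.1391] yaw 1.6127 tilt [-0.    -0.001 -1.   ] w 0.0451 F [ 0.6 -0.1  1. ] 19.98782142127311 travel cm [0.08 0.25 9.51]
```

Emit:
{"fn": "play_rows", "kwargs": {"targets": [{"travel": [0, 0.2, 2], "dr": [0, 0, 0], "gripper": 3}, {"travel": [0, 0, 2.5], "dr": [0, 0, 0], "gripper": 3}, {"travel": [0, 0, 2], "dr": [0, 0, 0], "gripper": 3}, {"travel": [0, 0, 1.5], "dr": [0, 0, 0], "gripper": 3}, {"travel": [0, 0, 1], "dr": [0, 0, 0], "gripper": 3}, {"travel": [0, 0, 0.5], "dr": [0, 0, 0], "gripper": 3}, {"travel": [0, 0, 0], "dr": [0, 0, 0], "gripper": 3}, {"travel": [0, 0, 0], "dr": [0, 0, 0], "gripper": 3}]}}

```text
t: 19.53
position: [0.4777, 0.2131, 0.0453]
tcp_rot: [2.174, 2.267, 0.002]
wrist_force: [0.9, -0.3, -1.1]
gripper_width: 0.0447
finger_force: 20.0
```

Emit:
{"fn": "play_rows", "kwargs": {"targets": [{"travel": [0, 0, 0], "dr": [0, 0, 0], "gripper": 6}, {"travel": [0, 0, 0], "dr": [0, 0, 0], "gripper": 6}, {"travel": [0, 0, 0], "dr": [0, 0, 0], "gripper": 6}, {"travel": [0, 0, -2], "dr": [0, 0, 0], "gripper": 6}, {"travel": [0, 0, -3.5], "dr": [0, 0, 0], "gripper": 6}, {"travel": [0, 0, -4], "dr": [0, 0, 0], "gripper": 6}, {"travel": [0, 0, -4], "dr": [0, 0, 0], "gripper": 6}, {"travel": [0, 0, -2], "dr": [0, 0, 0], "gripper": 6}, {"travel": [0, 0, 0], "dr": [0, 0, 0], "gripper": 6}]}}

```text
t: 20.28
position: [0.4798, 0.2148, 0.2049]
tcp_rot: [2.17, 2.264, 0.012]
wrist_force: [0.7, 0.3, 0.4]
gripper_width: 0.0597
finger_force: 0.0
```

Run:
```python
from h import *
tops(); go(.4145,-.357,.03)
```

```text
top blue 322 0.4771 0.2137 r 0.023 ztop 0.0766
top blue 310 0.4148 -0.357 r 0.0222 ztop 0.0641
top turq 313 0.42 -0.2608 r 0.0227 ztop 0.064
top turq 317 0.3588 -0.1081 r 0.0224 ztop 0.0642
top red 302 0.5348 -0.3536 r 0.0226 ztop 0.0637
t 20.33 pos [0.4787 0.2136 0.2022] yaw 1.6128 tilt [ 0.     0.006 -1.   ] w 0.0602 F [0.1 1.2 0.3] 0.0 travel cm [-56.75  -8.91  17.17]
```

Emit:
{"fn": "play_rows", "kwargs": {"targets": [{"travel": [-2.7, -0.5, 0], "dr": [0, 0, 0], "gripper": 6.5}, {"travel": [-3.5, -0.5, 0], "dr": [0, 0, 0], "gripper": 6.5}, {"travel": [-3.5, -0.5, 0], "dr": [0, 0, 0], "gripper": 6.5}, {"travel": [-3.5, -0.5, 0], "dr": [0, 0, 0], "gripper": 6.5}, {"travel": [-3.5, -0.5, 0], "dr": [0, 0, 0], "gripper": 6.5}, {"travel": [-3.5, -0.5, 0], "dr": [0, 0, 0], "gripper": 6.5}, {"travel": [-3.5, -0.5, 0], "dr": [0, 0, 0], "gripper": 6.5}, {"travel": [-3.5, -0.5, 0], "dr": [0, 0, 0], "gripper": 6.5}, {"travel": [-3.5, -0.5, 0], "dr": [0, 0, 0], "gripper": 6.5}, {"travel": [-3.5, -0.5, 0], "dr": [0, 0, 0], "gripper": 6.5}]}}

```text
t: 21.17
position: [0.4402, -0.1327, 0.1985]
tcp_rot: [-2.174, -2.267, 0.002]
wrist_force: [0.1, -0.3, 0.4]
gripper_width: 0.0653
finger_force: 0.0
```

Emit:
{"fn": "play_rows", "kwargs": {"targets": [{"travel": [-3.5, -0.6, 0], "dr": [0, 0, 0], "gripper": 6.5}, {"travel": [-3.5, -0.6, 0], "dr": [0, 0, 0], "gripper": 6.5}, {"travel": [-3.5, -0.6, 0], "dr": [0, 0, 0], "gripper": 6.5}, {"travel": [-3.5, -0.6, 0], "dr": [0, 0, 0], "gripper": 6.5}, {"travel": [-3.5, -0.6, 0], "dr": [0, 0, 0], "gripper": 6.5}, {"travel": [-3, -0.5, 1], "dr": [0, 0, 0], "gripper": 6.5}, {"travel": [-1.6, -0.2, 2], "dr": [0, 0, 0], "gripper": 6.5}, {"travel": [-0.4, -0.1, 2], "dr": [0, 0, 0], "gripper": 6.5}, {"travel": [0, 0, 1], "dr": [0, 0, 0], "gripper": 6.5}, {"travel": [0, 0, 0], "dr": [0, 0, 0], "gripper": 6.5}]}}

```text
t: 22.0
position: [0.4112, -0.3555, 0.1359]
tcp_rot: [-2.169, -2.263, -0.002]
wrist_force: [0.4, 0.2, 0.4]
gripper_width: 0.0651
finger_force: 0.0
```

Run:
```python
from h import *
go(.4148,-.357,.03);tops()
```

```text
t 22.0 pos [ 0.4112 -0.3555  0.1359] yaw 1.6134 tilt [ 0.006 -0.004 -1.   ] w 0.0651 F [0.4 0.2 0.4] 0.0 travel cm [-0.23  0.4  10.59]
top blue 332 0.4758 0.2705 r 0.023 ztop 0.0767
top blue 330 0.4774 0.2143 r 0.0229 ztop 0.0765
top blue 208 0.4145 -0.357 r 0.0223 ztop 0.0634
top turq 317 0.4196 -0.2611 r 0.0225 ztop 0.0639
top turq 314 0.359 -0.1074 r 0.0225 ztop 0.0643
top red 302 0.5347 -0.3544 r 0.0228 ztop 0.0638
top black 66 0.6208 -0.6378 r 0.0191 ztop 0.0821
```

Emit:
{"fn": "play_rows", "kwargs": {"targets": [{"travel": [-0.1, 0.2, 2], "dr": [0, 0, 0], "gripper": 6.5}, {"travel": [0, 0, 2.5], "dr": [0, 0, 0], "gripper": 6.5}, {"travel": [0, 0, 2.5], "dr": [0, 0, 0], "gripper": 6.5}, {"travel": [0, 0, 2], "dr": [0, 0, 0], "gripper": 6.5}, {"travel": [0, 0, 1.5], "dr": [0, 0, 0], "gripper": 6.5}, {"travel": [0, 0, 0.2], "dr": [0, 0, 0], "gripper": 6.5}, {"travel": [0, 0, 0], "dr": [0, 0, 0], "gripper": 3}, {"travel": [0, 0, 0], "dr": [0, 0, 0], "gripper": 3}, {"travel": [0, 0, 0], "dr": [0, 0, 0], "gripper": 3}, {"travel": [0, 0, 0], "dr": [0, 0, 0], "gripper": 3}]}}

```text
t: 22.88
position: [0.4159, -0.359, 0.0341]
tcp_rot: [2.172, 2.267, -0.001]
wrist_force: [-2.6, 0.4, 1.5]
gripper_width: 0.0458
finger_force: 0.9
```

Emit:
{"fn": "play_rows", "kwargs": {"targets": [{"travel": [0, 0, 0], "dr": [0, 0, 0], "gripper": 3}, {"travel": [0, 0, -2], "dr": [0, 0, 0], "gripper": 3}, {"travel": [0, 0, -3], "dr": [0, 0, 0], "gripper": 3}, {"travel": [0, 0, -3.5], "dr": [0, 0, 0], "gripper": 3}, {"travel": [0, 0, -3.5], "dr": [0, 0, 0], "gripper": 3}, {"travel": [0, 0, -3], "dr": [0, 0, 0], "gripper": 3}, {"travel": [0, 0, -2], "dr": [0, 0, 0], "gripper": 3}, {"travel": [0, 0, 0], "dr": [0, 0, 0], "gripper": 3}]}}

```text
t: 23.55
position: [0.4177, -0.3599, 0.2079]
tcp_rot: [2.168, 2.262, -0.002]
wrist_force: [0.5, -0.0, -0.7]
gripper_width: 0.0452
finger_force: 20.0
```

Run:
```python
from h import *
go(.4794,.159,.044)
```

```text
t 23.55 pos [ 0.4177 -0.3599  0.2079] yaw 1.6132 tilt [-0.007  0.005 -1.   ] w 0.0452 F [ 0.5 -0.  -0.7] 19.958824831702273 travel cm [51.7   8.28 16.06]
```

Emit:
{"fn": "play_rows", "kwargs": {"targets": [{"travel": [2.6, 0.6, 0], "dr": [0, 0, 0], "gripper": 3}, {"travel": [3.5, 0.6, 0], "dr": [0, 0, 0], "gripper": 3}, {"travel": [3.5, 0.6, 0], "dr": [0, 0, 0], "gripper": 3}, {"travel": [3.5, 0.6, 0], "dr": [0, 0, 0], "gripper": 3}, {"travel": [3.5, 0.6, 0], "dr": [0, 0, 0], "gripper": 3}, {"travel": [3.5, 0.6, 0], "dr": [0, 0, 0], "gripper": 3}, {"travel": [3.5, 0.6, 0], "dr": [0, 0, 0], "gripper": 3}, {"travel": [3.5, 0.6, 0], "dr": [0, 0, 0], "gripper": 3}, {"travel": [3.5, 0.6, 0], "dr": [0, 0, 0], "gripper": 3}, {"travel": [3.5, 0.6, 0], "dr": [0, 0, 0], "gripper": 3}]}}

```text
t: 24.38
position: [0.46, -0.0134, 0.2018]
tcp_rot: [2.174, 2.268, -0.002]
wrist_force: [1.0, -0.5, -0.9]
gripper_width: 0.045
finger_force: 20.0
```

Emit:
{"fn": "play_rows", "kwargs": {"targets": [{"travel": [3.5, 0.6, 0], "dr": [0, 0, 0], "gripper": 3}, {"travel": [3.5, 0.6, 0], "dr": [0, 0, 0], "gripper": 3}, {"travel": [3.5, 0.6, 0], "dr": [0, 0, 0], "gripper": 3}, {"travel": [3.5, 0.4, 0], "dr": [0, 0, 0], "gripper": 3}, {"travel": [2.4, 0.2, 1], "dr": [0, 0, 0], "gripper": 3}, {"travel": [1.1, 0, 2], "dr": [0, 0, 0], "gripper": 3}, {"travel": [0, 0, 2], "dr": [0, 0, 0], "gripper": 3}, {"travel": [0, 0, 1], "dr": [0, 0, 0], "gripper": 3}, {"travel": [0, 0, 0], "dr": [0, 0, 0], "gripper": 3}, {"travel": [0, 0, 0], "dr": [0, 0, 0], "gripper": 3}]}}

```text
t: 25.22
position: [0.477, 0.1602, 0.1422]
tcp_rot: [-2.174, -2.267, 0.002]
wrist_force: [0.0, -0.9, -1.0]
gripper_width: 0.0454
finger_force: 20.0
```

Run:
```python
from h import *
go(.4794,.159,.046)
```

```text
t 25.22 pos [0.477  0.1602 0.1422] yaw 1.6126 tilt [-0.    -0.001 -1.   ] w 0.0454 F [ 0.  -0.9 -1. ] 19.96967146340964 travel cm [-0.12  0.25  9.62]
```

Emit:
{"fn": "play_rows", "kwargs": {"targets": [{"travel": [-0.1, 0.2, 2], "dr": [0, 0, 0], "gripper": 3}, {"travel": [0, 0, 2.5], "dr": [0, 0, 0], "gripper": 3}, {"travel": [0, 0, 2], "dr": [0, 0, 0], "gripper": 3}, {"travel": [0, 0, 1.5], "dr": [0, 0, 0], "gripper": 3}, {"travel": [0, 0, 1], "dr": [0, 0, 0], "gripper": 3}, {"travel": [0, 0, 0.6], "dr": [0, 0, 0], "gripper": 3}, {"travel": [0, 0, 0], "dr": [0, 0, 0], "gripper": 3}, {"travel": [0, 0, 0], "dr": [0, 0, 0], "gripper": 3}]}}

```text
t: 25.88
position: [0.4802, 0.1599, 0.0475]
tcp_rot: [2.174, 2.267, 0.002]
wrist_force: [0.3, 0.1, -0.4]
gripper_width: 0.0454
finger_force: 20.0
```

Emit:
{"fn": "play_rows", "kwargs": {"targets": [{"travel": [0, 0, 0], "dr": [0, 0, 0], "gripper": 6}, {"travel": [0, 0, 0], "dr": [0, 0, 0], "gripper": 6}, {"travel": [0, 0, 0], "dr": [0, 0, 0], "gripper": 6}, {"travel": [0, 0, -2], "dr": [0, 0, 0], "gripper": 6}, {"travel": [0, 0, -3.5], "dr": [0, 0, 0], "gripper": 6}, {"travel": [0, 0, -4], "dr": [0, 0, 0], "gripper": 6}, {"travel": [0, 0, -4], "dr": [0, 0, 0], "gripper": 6}, {"travel": [0, 0, -2], "dr": [0, 0, 0], "gripper": 6}, {"travel": [0, 0, 0], "dr": [0, 0, 0], "gripper": 6}]}}

```text
t: 26.63
position: [0.4823, 0.1614, 0.2066]
tcp_rot: [2.169, 2.263, 0.01]
wrist_force: [0.4, 0.2, 0.1]
gripper_width: 0.0602
finger_force: 0.0
```

Run:
```python
from h import *
tops(); go(.5347,-.354,.03)
```

```text
top blue 276 0.479 0.1609 r 0.0229 ztop 0.0768
top turq 311 0.4197 -0.2609 r 0.0224 ztop 0.0638
top turq 316 0.3588 -0.108 r 0.0222 ztop 0.0642
top red 302 0.5346 -0.3539 r 0.0227 ztop 0.0636
t 26.68 pos [0.4811 0.1604 0.2041] yaw 1.6127 tilt [-0.001  0.006 -1.   ] w 0.0599 F [-0.1 -0.7 -0.1] 0.0 travel cm [-51.6    3.11  17.48]
```

Emit:
{"fn": "play_rows", "kwargs": {"targets": [{"travel": [-2.6, 0.25, 0], "dr": [0, 0, 0], "gripper": 6.5}, {"travel": [-3.5, 0.25, 0], "dr": [0, 0, 0], "gripper": 6.5}, {"travel": [-3.5, 0.25, 0], "dr": [0, 0, 0], "gripper": 6.5}, {"travel": [-3.5, 0.25, 0], "dr": [0, 0, 0], "gripper": 6.5}, {"travel": [-3.5, 0.25, 0], "dr": [0, 0, 0], "gripper": 6.5}, {"travel": [-3.5, 0.25, 0], "dr": [0, 0, 0], "gripper": 6.5}, {"travel": [-3.5, 0.25, 0], "dr": [0, 0, 0], "gripper": 6.5}, {"travel": [-3.5, 0.25, 0], "dr": [0, 0, 0], "gripper": 6.5}, {"travel": [-3.5, 0.25, 0], "dr": [0, 0, 0], "gripper": 6.5}, {"travel": [-3.5, 0.25, 0], "dr": [0, 0, 0], "gripper": 6.5}]}}

```text
t: 27.52
position: [0.5178, -0.1814, 0.2]
tcp_rot: [-2.173, -2.267, 0.002]
wrist_force: [0.6, 0.5, 0.4]
gripper_width: 0.0651
finger_force: 0.0
```

Emit:
{"fn": "play_rows", "kwargs": {"targets": [{"travel": [-3.5, 0.25, 0], "dr": [0, 0, 0], "gripper": 6.5}, {"travel": [-3.5, 0.25, 0], "dr": [0, 0, 0], "gripper": 6.5}, {"travel": [-3.5, 0.25, 0], "dr": [0, 0, 0], "gripper": 6.5}, {"travel": [-3.5, 0, 0], "dr": [0, 0, 0], "gripper": 6.5}, {"travel": [-2.4, 0, 1], "dr": [0, 0, 0], "gripper": 6.5}, {"travel": [-1.0, 0, 2], "dr": [0, 0, 0], "gripper": 6.5}, {"travel": [0, 0, 2], "dr": [0, 0, 0], "gripper": 6.5}, {"travel": [0, 0, 1], "dr": [0, 0, 0], "gripper": 6.5}, {"travel": [0, 0, 0], "dr": [0, 0, 0], "gripper": 6.5}, {"travel": [0, 0, 0], "dr": [0, 0, 0], "gripper": 6.5}]}}

```text
t: 28.35
position: [0.5335, -0.352, 0.1408]
tcp_rot: [-2.171, -2.268, -0.0]
wrist_force: [1.2, -0.3, -0.2]
gripper_width: 0.0648
finger_force: 0.0
```

Run:
```python
from h import *
tops();go(.5347,-.354,.03)
```

```text
top blue 328 0.479 0.161 r 0.0228 ztop 0.0762
top blue 332 0.4754 0.2709 r 0.0228 ztop 0.0767
top blue 330 0.4774 0.2141 r 0.023 ztop 0.0767
top turq 237 0.4191 -0.2608 r 0.0224 ztop 0.0634
top turq 315 0.3588 -0.1079 r 0.0222 ztop 0.0641
top red 305 0.5347 -0.3539 r 0.0229 ztop 0.0637
t 28.4 pos [ 0.5342 -0.3523  0.142 ] yaw 1.6149 tilt [ 0.  0. -1.] w 0.0649 F [-0.9  0.1 -0.8] 0.0 travel cm [-0.17  0.04 11.2 ]
```

Emit:
{"fn": "play_rows", "kwargs": {"targets": [{"travel": [-0.1, 0, 2.5], "dr": [0, 0, 0], "gripper": 6.5}, {"travel": [0, 0, 2.5], "dr": [0, 0, 0], "gripper": 6.5}, {"travel": [0, 0, 2.5], "dr": [0, 0, 0], "gripper": 6.5}, {"travel": [0, 0, 2], "dr": [0, 0, 0], "gripper": 6.5}, {"travel": [0, 0, 1.5], "dr": [0, 0, 0], "gripper": 6.5}, {"travel": [0, 0, 0.2], "dr": [0, 0, 0], "gripper": 6.5}, {"travel": [0, 0, 0], "dr": [0, 0, 0], "gripper": 3}, {"travel": [0, 0, 0], "dr": [0, 0, 0], "gripper": 3}, {"travel": [0, 0, 0], "dr": [0, 0, 0], "gripper": 3}, {"travel": [0, 0, 0], "dr": [0, 0, 0], "gripper": 3}]}}

```text
t: 29.23
position: [0.5347, -0.3548, 0.0312]
tcp_rot: [2.172, 2.266, 0.0]
wrist_force: [-0.1, 0.0, 0.3]
gripper_width: 0.0458
finger_force: 0.0
```

Emit:
{"fn": "play_rows", "kwargs": {"targets": [{"travel": [0, 0, 0], "dr": [0, 0, 0], "gripper": 3}, {"travel": [0, 0, -2], "dr": [0, 0, 0], "gripper": 3}, {"travel": [0, 0, -3], "dr": [0, 0, 0], "gripper": 3}, {"travel": [0, 0, -3.5], "dr": [0, 0, 0], "gripper": 3}, {"travel": [0, 0, -3.5], "dr": [0, 0, 0], "gripper": 3}, {"travel": [0, 0, -3], "dr": [0, 0, 0], "gripper": 3}, {"travel": [0, 0, -2], "dr": [0, 0, 0], "gripper": 3}, {"travel": [0, 0, 0], "dr": [0, 0, 0], "gripper": 3}]}}

```text
t: 29.9
position: [0.5363, -0.355, 0.2052]
tcp_rot: [2.168, 2.262, 0.002]
wrist_force: [1.5, 0.1, 0.1]
gripper_width: 0.0451
finger_force: 20.0
```

Run:
```python
from h import *
go(.609,.2215,.044)
```

```text
t 29.9 pos [ 0.5363 -0.355   0.2052] yaw 1.6131 tilt [-0.005  0.007 -1.   ] w 0.0451 F [1.5 0.1 0.1] 19.986679218209247 travel cm [57.38  9.6  15.88]
```

Emit:
{"fn": "play_rows", "kwargs": {"targets": [{"travel": [2.6, 0.6, 0], "dr": [0, 0, 0], "gripper": 3}, {"travel": [3.4, 0.6, 0], "dr": [0, 0, 0], "gripper": 3}, {"travel": [3.4, 0.6, 0], "dr": [0, 0, 0], "gripper": 3}, {"travel": [3.4, 0.6, 0], "dr": [0, 0, 0], "gripper": 3}, {"travel": [3.4, 0.6, 0], "dr": [0, 0, 0], "gripper": 3}, {"travel": [3.4, 0.6, 0], "dr": [0, 0, 0], "gripper": 3}, {"travel": [3.4, 0.6, 0], "dr": [0, 0, 0], "gripper": 3}, {"travel": [3.4, 0.6, 0], "dr": [0, 0, 0], "gripper": 3}, {"travel": [3.4, 0.6, 0], "dr": [0, 0, 0], "gripper": 3}, {"travel": [3.4, 0.6, 0], "dr": [0, 0, 0], "gripper": 3}]}}

```text
t: 30.73
position: [0.5788, -0.0187, 0.1985]
tcp_rot: [-2.174, -2.267, 0.002]
wrist_force: [0.7, 0.9, -1.0]
gripper_width: 0.0447
finger_force: 20.0
```

Emit:
{"fn": "play_rows", "kwargs": {"targets": [{"travel": [3.4, 0.6, 0], "dr": [0, 0, 0], "gripper": 3}, {"travel": [3.4, 0.6, 0], "dr": [0, 0, 0], "gripper": 3}, {"travel": [3.4, 0.6, 0], "dr": [0, 0, 0], "gripper": 3}, {"travel": [3.4, 0.6, 0], "dr": [0, 0, 0], "gripper": 3}, {"travel": [3.4, 0.6, 0], "dr": [0, 0, 0], "gripper": 3}, {"travel": [3.4, 0.5, 0], "dr": [0, 0, 0], "gripper": 3}, {"travel": [2.4, 0.3, 1], "dr": [0, 0, 0], "gripper": 3}, {"travel": [1.2, 0, 2], "dr": [0, 0, 0], "gripper": 3}, {"travel": [0, 0, 2], "dr": [0, 0, 0], "gripper": 3}, {"travel": [0, 0, 1], "dr": [0, 0, 0], "gripper": 3}]}}

```text
t: 31.57
position: [0.6051, 0.222, 0.1359]
tcp_rot: [-2.169, -2.27, 0.006]
wrist_force: [-0.4, -0.1, -1.3]
gripper_width: 0.0449
finger_force: 20.0
```

Emit:
{"fn": "play_rows", "kwargs": {"targets": [{"travel": [0, 0, 0], "dr": [0, 0, 0], "gripper": 3}, {"travel": [0, 0, 0], "dr": [0, 0, 0], "gripper": 3}]}}

```text
t: 31.73
position: [0.6072, 0.2201, 0.1387]
tcp_rot: [-2.175, -2.266, 0.003]
wrist_force: [-0.3, -0.9, -0.6]
gripper_width: 0.0453
finger_force: 20.0
```

Run:
```python
from h import *
go(.609,.2215,.044)
```

```text
t 31.73 pos [0.6072 0.2201 0.1387] yaw 1.6119 tilt [-0.001 -0.001 -1.   ] w 0.0453 F [-0.3 -0.9 -0.6] 19.9866182613232 travel cm [0.14 0.2  9.47]
```

Emit:
{"fn": "play_rows", "kwargs": {"targets": [{"travel": [0, 0.2, 2], "dr": [0, 0, 0], "gripper": 3}, {"travel": [0, 0, 2.5], "dr": [0, 0, 0], "gripper": 3}, {"travel": [0, 0, 2], "dr": [0, 0, 0], "gripper": 3}, {"travel": [0, 0, 1.5], "dr": [0, 0, 0], "gripper": 3}, {"travel": [0, 0, 1], "dr": [0, 0, 0], "gripper": 3}, {"travel": [0, 0, 0.5], "dr": [0, 0, 0], "gripper": 3}, {"travel": [0, 0, 0], "dr": [0, 0, 0], "gripper": 3}, {"travel": [0, 0, 0], "dr": [0, 0, 0], "gripper": 3}]}}

```text
t: 32.4
position: [0.6099, 0.2217, 0.0455]
tcp_rot: [2.174, 2.267, 0.002]
wrist_force: [-0.2, 0.2, -0.9]
gripper_width: 0.0453
finger_force: 20.0
```

Emit:
{"fn": "play_rows", "kwargs": {"targets": [{"travel": [0, 0, 0], "dr": [0, 0, 0], "gripper": 6}, {"travel": [0, 0, 0], "dr": [0, 0, 0], "gripper": 6}, {"travel": [0, 0, 0], "dr": [0, 0, 0], "gripper": 6}, {"travel": [0, 0, -2], "dr": [0, 0, 0], "gripper": 6}, {"travel": [0, 0, -3.5], "dr": [0, 0, 0], "gripper": 6}, {"travel": [0, 0, -4], "dr": [0, 0, 0], "gripper": 6}, {"travel": [0, 0, -4], "dr": [0, 0, 0], "gripper": 6}, {"travel": [0, 0, -2], "dr": [0, 0, 0], "gripper": 6}, {"travel": [0, 0, 0], "dr": [0, 0, 0], "gripper": 6}]}}

```text
t: 33.15
position: [0.6117, 0.2237, 0.2064]
tcp_rot: [2.171, 2.265, 0.014]
wrist_force: [0.4, -0.2, -0.5]
gripper_width: 0.0604
finger_force: 0.0
```

Run:
```python
from h import *
c=tops(); go(.6366,-.2718,.038)
W=c['W']
def at(n,u,v,r,zl,zh):
    w=W[v-r:v+r+1,u-r:u+r+1].reshape(-1,3);w=w[(w[:,2]>zl)&(w[:,2]<zh)];(x,y),q=cv2.minEnclosingCircle(w[:,:2].astype(np.float32));print(n,len(w),w.mean(0),x,y,q)
at('stop',390,200,14,.058,.075);at('ring',388,201,20,.022,.032);at('flask',306,188,16,.12,.132)
```

```text
top blue 327 0.4792 0.1611 r 0.0229 ztop 0.0764
top turq 313 0.4198 -0.2609 r 0.0224 ztop 0.0639
top turq 314 0.3589 -0.1079 r 0.0221 ztop 0.0641
top red 338 0.6099 0.2223 r 0.0232 ztop 0.0762
top black 64 0.6217 -0.6369 r 0.0181 ztop 0.0819
t 33.2 pos [0.6107 0.2227 0.2032] yaw 1.6133 tilt [ 0.001  0.006 -1.   ] w 0.0599 F [ 0.6  0.6 -0.2] 0.0 travel cm [-49.54   0.39  16.45]
stop 123 [ 0.63643019 -0.27046492  0.06520921] 0.636553943157196 -0.2710665166378021 0.014528960920870304
ring 375 [ 0.63463341 -0.26796861  0.02752907] 0.6368501782417297 -0.2706111669540405 0.0342441201210022
flask 124 [ 0.65133444 -0.07006706  0.12421959] 0.6511656045913696 -0.0698988288640976 0.020535264164209366
```

Emit:
{"fn": "play_rows", "kwargs": {"targets": [{"travel": [-2.5, 0, 0], "dr": [0, 0, 0], "gripper": 5}, {"travel": [-3.4, 0, 0], "dr": [0, 0, 0], "gripper": 5}, {"travel": [-3.4, 0, 0], "dr": [0, 0, 0], "gripper": 5}, {"travel": [-3.4, 0, 0], "dr": [0, 0, 0], "gripper": 5}, {"travel": [-3.4, 0, 0], "dr": [0, 0, 0], "gripper": 5}, {"travel": [-3.4, 0, 0], "dr": [0, 0, 0], "gripper": 5}, {"travel": [-3.4, 0, 0], "dr": [0, 0, 0], "gripper": 5}, {"travel": [-3.4, 0, 0], "dr": [0, 0, 0], "gripper": 5}, {"travel": [-3.4, 0, 0], "dr": [0, 0, 0], "gripper": 5}, {"travel": [-3.4, 0, 0], "dr": [0, 0, 0], "gripper": 5}]}}

```text
t: 34.03
position: [0.6224, -0.1112, 0.1981]
tcp_rot: [-2.173, -2.267, 0.002]
wrist_force: [0.5, 0.6, 0.1]
gripper_width: 0.0499
finger_force: 0.0
```

Emit:
{"fn": "play_rows", "kwargs": {"targets": [{"travel": [-3.4, 0.2, 0], "dr": [0, 0, 0], "gripper": 5}, {"travel": [-3.4, 0.2, 0], "dr": [0, 0, 0], "gripper": 5}, {"travel": [-3.4, 0.2, 0], "dr": [0, 0, 0], "gripper": 5}, {"travel": [-3.4, 0, 0], "dr": [0, 0, 0], "gripper": 5}, {"travel": [-1.8, 0, 1], "dr": [0, 0, 0], "gripper": 5}, {"travel": [-0.8, 0, 2], "dr": [0, 0, 0], "gripper": 5}, {"travel": [0, 0, 2], "dr": [0, 0, 0], "gripper": 5}, {"travel": [0, 0, 1], "dr": [0, 0, 0], "gripper": 5}, {"travel": [0, 0, 0], "dr": [0, 0, 0], "gripper": 5}, {"travel": [0, 0, 0], "dr": [0, 0, 0], "gripper": 5}]}}

```text
t: 34.87
position: [0.6359, -0.2693, 0.1387]
tcp_rot: [-2.17, -2.269, 0.0]
wrist_force: [0.2, 0.2, 0.5]
gripper_width: 0.05
finger_force: 0.0
```

Run:
```python
from h import *
go(.6366,-.2712,.038);tops()
```

```text
t 34.87 pos [ 0.6359 -0.2693  0.1387] yaw 1.6151 tilt [ 0.001 -0.001 -1.   ] w 0.05 F [0.2 0.2 0.5] 0.0 travel cm [-0.2   0.08 10.07]
top blue 328 0.4789 0.1611 r 0.0228 ztop 0.0763
top blue 329 0.4753 0.2709 r 0.0232 ztop 0.0766
top blue 331 0.4773 0.2139 r 0.023 ztop 0.0765
top turq 229 0.4199 -0.262 r 0.022 ztop 0.0635
top turq 318 0.3588 -0.1079 r 0.0225 ztop 0.0643
top red 332 0.6097 0.2219 r 0.0228 ztop 0.0764
top black 111 0.6365 -0.2707 r 0.0137 ztop 0.0676
```

Emit:
{"fn": "play_rows", "kwargs": {"targets": [{"travel": [-0.1, 0, 2.5], "dr": [0, 0, 0], "gripper": 5}, {"travel": [0, 0, 2.5], "dr": [0, 0, 0], "gripper": 5}, {"travel": [0, 0, 2.5], "dr": [0, 0, 0], "gripper": 5}, {"travel": [0, 0, 1.5], "dr": [0, 0, 0], "gripper": 5}, {"travel": [0, 0, 1], "dr": [0, 0, 0], "gripper": 5}, {"travel": [0, 0, 0], "dr": [0, 0, 0], "gripper": 5}, {"travel": [0, 0, 0], "dr": [0, 0, 0], "gripper": 1.5}, {"travel": [0, 0, 0], "dr": [0, 0, 0], "gripper": 1.5}, {"travel": [0, 0, 0], "dr": [0, 0, 0], "gripper": 1.5}, {"travel": [0, 0, 0], "dr": [0, 0, 0], "gripper": 1.5}]}}

```text
t: 35.75
position: [0.6371, -0.2721, 0.041]
tcp_rot: [2.173, 2.266, 0.001]
wrist_force: [0.5, -0.8, 0.1]
gripper_width: 0.0309
finger_force: 0.0
```

Emit:
{"fn": "play_rows", "kwargs": {"targets": [{"travel": [0, 0, 0], "dr": [0, 0, 0], "gripper": 1.5}, {"travel": [0, 0, 0], "dr": [0, 0, 0], "gripper": 1.5}, {"travel": [0, 0, 0], "dr": [0, 0, 0], "gripper": 1.5}]}}

```text
t: 36.0
position: [0.6369, -0.2721, 0.0407]
tcp_rot: [2.173, 2.267, 0.001]
wrist_force: [-0.3, 0.1, 5.3]
gripper_width: 0.0268
finger_force: 20.0
```

Run:
```python
from h import *
go(.6512,-.0699,.133)
```

```text
t 36.0 pos [ 0.6369 -0.2721  0.0407] yaw 1.6131 tilt [-0.001  0.001 -1.   ] w 0.0268 F [-0.3  0.1  5.3] 20.000706547871232 travel cm [20.13  2.3  -9.24]
```

Emit:
{"fn": "play_rows", "kwargs": {"targets": [{"travel": [0, 0, -2], "dr": [0, 0, 0], "gripper": 1.5}, {"travel": [0, 0, -3], "dr": [0, 0, 0], "gripper": 1.5}, {"travel": [0, 0, -3.5], "dr": [0, 0, 0], "gripper": 1.5}, {"travel": [0, 0, -3.5], "dr": [0, 0, 0], "gripper": 1.5}, {"travel": [0, 0, -2], "dr": [0, 0, 0], "gripper": 1.5}, {"travel": [0, 0, -1], "dr": [0, 0, 0], "gripper": 1.5}, {"travel": [1.5, 0.3, 0], "dr": [0, 0, 0], "gripper": 1.5}, {"travel": [3, 0.4, 0], "dr": [0, 0, 0], "gripper": 1.5}, {"travel": [3, 0.4, 0], "dr": [0, 0, 0], "gripper": 1.5}, {"travel": [3, 0.4, 0], "dr": [0, 0, 0], "gripper": 1.5}]}}

```text
t: 36.83
position: [0.6454, -0.164, 0.1867]
tcp_rot: [-2.171, -2.265, 0.002]
wrist_force: [0.9, 0.4, -0.1]
gripper_width: 0.0266
finger_force: 20.0
```

Emit:
{"fn": "play_rows", "kwargs": {"targets": [{"travel": [3, 0.4, 0], "dr": [0, 0, 0], "gripper": 1.5}, {"travel": [3, 0.4, 0], "dr": [0, 0, 0], "gripper": 1.5}, {"travel": [2, 0, 0], "dr": [0, 0, 0], "gripper": 1.5}, {"travel": [1, 0, 0], "dr": [0, 0, 0], "gripper": 1.5}, {"travel": [0.5, 0, 0], "dr": [0, 0, 0], "gripper": 1.5}, {"travel": [0, 0, 0], "dr": [0, 0, 0], "gripper": 1.5}, {"travel": [0, 0, 0], "dr": [0, 0, 0], "gripper": 1.5}, {"travel": [0, 0, 0], "dr": [0, 0, 0], "gripper": 1.5}]}}

```text
t: 37.5
position: [0.6507, -0.0736, 0.1889]
tcp_rot: [2.177, 2.265, -0.002]
wrist_force: [0.3, 0.7, -0.5]
gripper_width: 0.0264
finger_force: 20.0
```

Run:
```python
from h import *
go(.6512,-.0709,.138)
c=cam('side');img=cv2.cvtColor(c['color'],cv2.COLOR_RGB2BGR)[130:300,230:430]
cv2.imwrite('pics/crop4.png',cv2.resize(img,None,fx=3,fy=3,interpolation=cv2.INTER_CUBIC))
```

```text
t 37.5 pos [ 0.6507 -0.0736  0.1889] yaw 1.6101 tilt [-0.001 -0.001 -1.   ] w 0.0264 F [ 0.3  0.7 -0.5] 19.99993006233126 travel cm [0.27 0.07 5.09]
```

View pics/crop4.png

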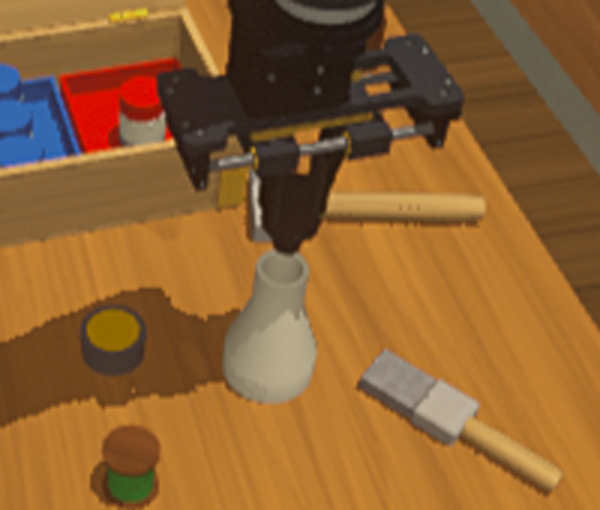

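The crop shows the stopper held upright just above the flask mouth, at crop (285,262). The pots are in their trays and the bystanders are untouched. Inserting now.

Emit:
{"fn": "play_rows", "kwargs": {"targets": [{"travel": [0.2, 0, 1], "dr": [0, 0, 0], "gripper": 1.5}, {"travel": [0, 0, 1], "dr": [0, 0, 0], "gripper": 1.5}, {"travel": [0, 0, 1], "dr": [0, 0, 0], "gripper": 1.5}, {"travel": [0, 0, 1], "dr": [0, 0, 0], "gripper": 1.5}, {"travel": [0, 0, 0.6], "dr": [0, 0, 0], "gripper": 1.5}, {"travel": [0, 0, 0.4], "dr": [0, 0, 0], "gripper": 1.5}, {"travel": [0, 0, 0.2], "dr": [0, 0, 0], "gripper": 1.5}, {"travel": [0, 0, 0], "dr": [0, 0, 0], "gripper": 1.5}]}}

```text
t: 38.22
position: [0.6507, -0.0696, 0.1379]
tcp_rot: [2.174, 2.267, -0.001]
wrist_force: [-0.7, -0.7, 1.6]
gripper_width: 0.0268
finger_force: 20.0
```

Run:
```python
from h import *
go(.6512,-.0709,.138)
```

```text
t 38.22 pos [ 0.6507 -0.0696  0.1379] yaw 1.6129 tilt [-0.001 -0.    -1.   ] w 0.0268 F [-0.7 -0.7  1.6] 20.0016903039068 travel cm [-0.14  0.04 -0.01]
```

Emit:
{"fn": "play_rows", "kwargs": {"targets": [{"travel": [0, 0, 0], "dr": [0, 0, 0], "gripper": 5}, {"travel": [0, 0, 0], "dr": [0, 0, 0], "gripper": 5}, {"travel": [0, 0, 0], "dr": [0, 0, 0], "gripper": 5}, {"travel": [0, 0, -2], "dr": [0, 0, 0], "gripper": 5}, {"travel": [0, 0, -3.5], "dr": [0, 0, 0], "gripper": 4}, {"travel": [0, 0, -4], "dr": [0, 0, 0], "gripper": 4}, {"travel": [0, 0, -4], "dr": [0, 0, 0], "gripper": 4}, {"travel": [0, 0, -4], "dr": [0, 0, 0], "gripper": 4}, {"travel": [0, 0, -4], "dr": [0, 0, 0], "gripper": 4}, {"travel": [0, 0, -2], "dr": [0, 0, 0], "gripper": 4}]}}

```text
t: 39.05
position: [0.6515, -0.0681, 0.3782]
tcp_rot: [2.171, 2.265, 0.007]
wrist_force: [0.6, -0.5, 0.9]
gripper_width: 0.0398
finger_force: 0.0
```

Emit:
{"fn": "play_rows", "kwargs": {"targets": [{"travel": [0, 0, 0], "dr": [0, 0, 0.1208], "gripper": 4}, {"travel": [0, 0, 0], "dr": [0, 0, 0.1208], "gripper": 4}, {"travel": [0, 0, 0], "dr": [0, 0, 0.1208], "gripper": 4}, {"travel": [0, 0, 0], "dr": [0, 0, 0.1208], "gripper": 4}, {"travel": [0, 0, 0], "dr": [0, 0, 0.1208], "gripper": 4}, {"travel": [0, 0, 0], "dr": [0, 0, 0.1208], "gripper": 4}, {"travel": [0, 0, 0], "dr": [0, 0, 0.1208], "gripper": 4}, {"travel": [0, 0, 0], "dr": [0, 0, 0.1208], "gripper": 4}, {"travel": [0, 0, 0], "dr": [0, 0, 0.1208], "gripper": 4}, {"travel": [0, 0, 0], "dr": [0, 0, 0.1208], "gripper": 4}]}}

```text
t: 39.88
position: [0.6507, -0.0686, 0.3725]
tcp_rot: [-3.079, -0.624, -0.0]
wrist_force: [0.0, 0.2, -0.5]
gripper_width: 0.0402
finger_force: 0.0
```

Emit:
{"fn": "play_rows", "kwargs": {"targets": [{"travel": [0, 0, 0], "dr": [0, 0, 0.1208], "gripper": 4}, {"travel": [0, 0, 0], "dr": [0, 0, 0.1208], "gripper": 4}, {"travel": [0, 0, 0], "dr": [0, 0, 0.1208], "gripper": 4}, {"travel": [0, 0, 0], "dr": [0, 0, 0], "gripper": 4}, {"travel": [0, 0, 0], "dr": [0, 0, 0], "gripper": 4}]}}

```text
t: 40.3
position: [0.6506, -0.0687, 0.3725]
tcp_rot: [3.141, 0.073, -0.0]
wrist_force: [-0.1, 0.3, -0.2]
gripper_width: 0.0401
finger_force: 0.0
```

Run:
```python
from h import *
c=cam('side','side5.png');W=c['W']
m=(W[...,2]>.29)&(W[...,2]<.345)&(W[...,1]>.33)&(W[...,1]<.45)&(W[...,0]>.4)&(W[...,0]<.68)
w=W[m];print('bar',m.sum(),w.mean(0),w.min(0),w.max(0))
c=tops();W=c['W']
m=(W[...,2]>.29)&(W[...,2]<.345)&(W[...,1]>.33)&(W[...,1]<.45)&(W[...,0]>.4)&(W[...,0]<.68)
w=W[m];print('bar top',m.sum(),w.mean(0),w.min(0),w.max(0))
m=(W[...,2]>.14)&(W[...,2]<.18)&(abs(W[...,0]-.65)<.03)&(abs(W[...,1]+.07)<.03)
w=W[m];print('knob',m.sum(),w.mean(0) if len(w) else 0, np.percentile(w[:,2],95) if len(w) else 0)
go(.536,.386,.305);print(read_state()['qpos'].round(2))
```

```text
bar 301 [0.53281378 0.38363271 0.31987531] [0.46935432 0.37156648 0.2907902 ] [0.59766583 0.39373997 0.33091027]
top blue 327 0.4789 0.1609 r 0.0227 ztop 0.0764
top blue 328 0.4755 0.2706 r 0.023 ztop 0.0764
top blue 327 0.4774 0.2138 r 0.0228 ztop 0.0766
top turq 315 0.3591 -0.1071 r 0.0222 ztop 0.0642
top red 334 0.6091 0.2222 r 0.0232 ztop 0.0764
bar top 813 [0.53516386 0.38733941 0.3240223 ] [0.47174546 0.37341754 0.29012871] [0.59932479 0.39838079 0.33299318]
knob 163 [ 0.64919119 -0.06887192  0.16090528] 0.16472485913553095
t 40.4 pos [ 0.6507 -0.0688  0.3725] yaw 0.046 tilt [-0. -0. -1.] w 0.0397 F [-1.2 -0.3 -0.7] 0.0 travel cm [ -9.36 -45.96   6.75]
[ 0.59  0.4  -0.77  1.15  0.28  1.7  -1.63]
```

View pics/side5.png

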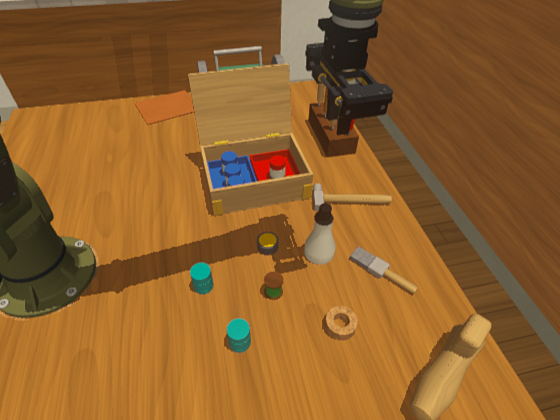

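The side view shows the stopper seated in the flask at (324,213), the blue pots in the near tray, the red pot in the far tray, the ring empty, and both turquoise pots untouched. Now to close the lid.

Emit:
{"fn": "play_rows", "kwargs": {"targets": [{"travel": [-0.7, -2.5, 0], "dr": [0, 0, 0], "gripper": 4}, {"travel": [-0.7, -3.4, 0], "dr": [0, 0, 0], "gripper": 4}, {"travel": [-0.7, -3.4, 0], "dr": [0, 0, 0], "gripper": 4}, {"travel": [-0.7, -3.4, 0], "dr": [0, 0, 0], "gripper": 4}, {"travel": [-0.7, -3.4, 0], "dr": [0, 0, 0], "gripper": 4}, {"travel": [-0.7, -3.4, 0], "dr": [0, 0, 0], "gripper": 4}, {"travel": [-0.7, -3.4, 0], "dr": [0, 0, 0], "gripper": 4}, {"travel": [-0.7, -3.4, 0], "dr": [0, 0, 0], "gripper": 4}, {"travel": [-0.7, -3.4, 0], "dr": [0, 0, 0], "gripper": 4}, {"travel": [-0.7, -3.4, 0], "dr": [0, 0, 0], "gripper": 4}]}}

```text
t: 41.23
position: [0.5659, 0.2601, 0.3727]
tcp_rot: [3.141, 0.07, 0.001]
wrist_force: [1.1, 0.5, 0.2]
gripper_width: 0.0401
finger_force: 0.0
```

Emit:
{"fn": "play_rows", "kwargs": {"targets": [{"travel": [-0.7, -3.4, 0], "dr": [0, 0, 0], "gripper": 4}, {"travel": [-0.7, -3.4, 0], "dr": [0, 0, 0], "gripper": 4}, {"travel": [-0.7, -3.4, 0], "dr": [0, 0, 0], "gripper": 4}, {"travel": [-0.3, -1.7, 0], "dr": [0, 0, 0], "gripper": 4}, {"travel": [0, -0.9, 0], "dr": [0, 0, 0], "gripper": 4}, {"travel": [0, 0, 0], "dr": [0, 0, 0], "gripper": 4}, {"travel": [0, 0, 0], "dr": [0, 0, 0], "gripper": 4}, {"travel": [0, 0, 0], "dr": [0, 0, 0], "gripper": 4}]}}

```text
t: 41.9
position: [0.5386, 0.3834, 0.3725]
tcp_rot: [3.14, 0.063, 0.001]
wrist_force: [0.4, -0.4, -0.4]
gripper_width: 0.0399
finger_force: 0.0
```

Run:
```python
from h import *
go(.535,.387,.304)
```

```text
t 41.9 pos [0.5386 0.3834 0.3725] yaw 0.0402 tilt [ 0.     0.001 -1.   ] w 0.0399 F [ 0.4 -0.4 -0.4] 0.0 travel cm [-0.35 -0.38  6.84]
```

Emit:
{"fn": "play_rows", "kwargs": {"targets": [{"travel": [-0.3, -0.2, 2], "dr": [0, 0, 0], "gripper": 4}, {"travel": [0, 0, 2], "dr": [0, 0, 0], "gripper": 4}, {"travel": [0, 0, 2], "dr": [0, 0, 0], "gripper": 4}, {"travel": [0, 0, 0.8], "dr": [0, 0, 0], "gripper": 4}, {"travel": [0, 0, 0], "dr": [0, 0, 0], "gripper": 0}, {"travel": [0, 0, 0], "dr": [0, 0, 0], "gripper": 0}, {"travel": [0, 0, 0], "dr": [0, 0, 0], "gripper": 0}, {"travel": [0, 0, 0], "dr": [0, 0, 0], "gripper": 0}, {"travel": [0, 0, 0], "dr": [0, 0, 0], "gripper": 0}, {"travel": [0, 0, 0], "dr": [0, 0, 0], "gripper": 0}], "force": 15}}

```text
t: 42.73
position: [0.5342, 0.3881, 0.3056]
tcp_rot: [-3.139, -0.068, -0.002]
wrist_force: [-0.2, 1.0, 0.8]
gripper_width: 0.0117
finger_force: 15.0
```

Run:
```python
from h import *
go(.535,.387,.304)
p=read_state()['position']
# bar pos from grip; hinge y est; closing path in tool (Y,Z) cm
b0=np.array([p[1]-.316,p[2]+.019-.09]);print(np.hypot(*b0),np.arctan2(b0[1],-b0[0])-.0245)
th=np.linspace(1.85,0.012,41)+.0245
P=.245*np.stack([-np.cos(th),np.sin(th)],1);Q=np.round((P-P[0])*1000)/10
print([(-round(float(a),1),-round(float(b),1)) for a,b in np.diff(Q,axis=0)])
print((P+[.316,.09-.019])[::10].round(4))
```

```text
t 42.73 pos [0.5342 0.3881 0.3056] yaw 0.0431 tilt [ 0.002 -0.001 -1.   ] w 0.0117 F [-0.2  1.   0.8] 15.000187754631042 travel cm [0.07 0.11 0.16]
0.24538994142216802 1.8443766630176313
[(1.1, -0.3), (1.1, -0.3), (1.1, -0.2), (1.1, -0.1), (1.1, -0.2), (1.1, -0.0), (1.2, -0.0), (1.1, -0.0), (1.1, 0.1), (1.1, 0.2), (1.1, 0.2), (1.1, 0.2), (1.1, 0.3), (1.1, 0.4), (1.0, 0.4), (1.1, 0.4), (1.0, 0.5), (1.0, 0.6), (0.9, 0.5), (1.0, 0.7), (0.9, 0.6), (0.8, 0.8), (0.9, 0.7), (0.8, 0.8), (0.8, 0.8), (0.7, 0.9), (0.7, 0.9), (0.6, 0.9), (0.6, 0.9), (0.6, 1.0), (0.5, 1.0), (0.5, 1.0), (0.4, 1.1), (0.3, 1.1), (0.4, 1.0), (0.2, 1.1), (0.3, 1.1), (0.1, 1.1), (0.1, 1.2), (0.1, 1.1)]
[[0.3893 0.3048]
 [0.278  0.313 ]
 [0.1746 0.2711]
 [0.1005 0.1876]
 [0.0712 0.0799]]
```

Grip matches the geometry (radius 0.2454). I'll lead the lid back down.

Emit:
{"fn": "play_rows", "kwargs": {"targets": [{"travel": [0, 1.1, -0.3], "dr": [0, 0, 0], "gripper": 0}, {"travel": [0, 1.1, -0.3], "dr": [0, 0, 0], "gripper": 0}, {"travel": [0, 1.1, -0.2], "dr": [0, 0, 0], "gripper": 0}, {"travel": [0, 1.1, -0.1], "dr": [0, 0, 0], "gripper": 0}, {"travel": [0, 1.1, -0.2], "dr": [0, 0, 0], "gripper": 0}, {"travel": [0, 1.1, 0], "dr": [0, 0, 0], "gripper": 0}, {"travel": [0, 1.2, 0], "dr": [0, 0, 0], "gripper": 0}, {"travel": [0, 1.1, 0], "dr": [0, 0, 0], "gripper": 0}, {"travel": [0, 1.1, 0.1], "dr": [0, 0, 0], "gripper": 0}, {"travel": [0, 1.1, 0.2], "dr": [0, 0, 0], "gripper": 0}]}}

```text
t: 43.57
position: [0.5386, 0.2749, 0.3122]
tcp_rot: [3.14, 0.067, -0.001]
wrist_force: [0.4, 0.4, 1.6]
gripper_width: 0.0115
finger_force: 15.0
```

Emit:
{"fn": "play_rows", "kwargs": {"targets": [{"travel": [0, 1.1, 0.2], "dr": [0, 0, 0], "gripper": 0}, {"travel": [0, 1.1, 0.2], "dr": [0, 0, 0], "gripper": 0}, {"travel": [0, 1.1, 0.3], "dr": [0, 0, 0], "gripper": 0}, {"travel": [0, 1.1, 0.4], "dr": [0, 0, 0], "gripper": 0}, {"travel": [0, 1.0, 0.4], "dr": [0, 0, 0], "gripper": 0}, {"travel": [0, 1.1, 0.4], "dr": [0, 0, 0], "gripper": 0}, {"travel": [0, 1.0, 0.5], "dr": [0, 0, 0], "gripper": 0}, {"travel": [0, 1.0, 0.6], "dr": [0, 0, 0], "gripper": 0}, {"travel": [0, 0.9, 0.5], "dr": [0, 0, 0], "gripper": 0}, {"travel": [0, 1.0, 0.7], "dr": [0, 0, 0], "gripper": 0}]}}

```text
t: 44.4
position: [0.5429, 0.1719, 0.27]
tcp_rot: [3.141, 0.068, -0.001]
wrist_force: [-2.4, -0.7, 0.2]
gripper_width: 0.0117
finger_force: 15.0
```

Run:
```python
from h import *
go(.544,.1746,.2711)
```

```text
t 44.4 pos [0.5429 0.1719 0.27  ] yaw 0.0432 tilt [-0.001  0.    -1.   ] w 0.0117 F [-2.4 -0.7  0.2] 15.000729113817215 travel cm [ 0.12 -0.27 -0.11]
```

Tracking cleanly; I'll continue to nearly shut.

Emit:
{"fn": "play_rows", "kwargs": {"targets": [{"travel": [0, 0.9, 0.6], "dr": [0, 0, 0], "gripper": 0}, {"travel": [0, 0.8, 0.8], "dr": [0, 0, 0], "gripper": 0}, {"travel": [0, 0.9, 0.7], "dr": [0, 0, 0], "gripper": 0}, {"travel": [0, 0.8, 0.8], "dr": [0, 0, 0], "gripper": 0}, {"travel": [0, 0.8, 0.8], "dr": [0, 0, 0], "gripper": 0}, {"travel": [0, 0.7, 0.9], "dr": [0, 0, 0], "gripper": 0}, {"travel": [0, 0.7, 0.9], "dr": [0, 0, 0], "gripper": 0}, {"travel": [0, 0.6, 0.9], "dr": [0, 0, 0], "gripper": 0}, {"travel": [0, 0.6, 0.9], "dr": [0, 0, 0], "gripper": 0}, {"travel": [0, 0.6, 1.0], "dr": [0, 0, 0], "gripper": 0}]}}

```text
t: 45.23
position: [0.546, 0.0984, 0.1865]
tcp_rot: [-3.141, -0.068, 0.001]
wrist_force: [-4.0, 1.9, -2.0]
gripper_width: 0.0111
finger_force: 15.0
```

Emit:
{"fn": "play_rows", "kwargs": {"targets": [{"travel": [0, 0.5, 1.0], "dr": [0, 0, 0], "gripper": 0}, {"travel": [0, 0.5, 1.0], "dr": [0, 0, 0], "gripper": 0}, {"travel": [0, 0.4, 1.1], "dr": [0, 0, 0], "gripper": 0}, {"travel": [0, 0.3, 1.1], "dr": [0, 0, 0], "gripper": 0}, {"travel": [0, 0.4, 1.0], "dr": [0, 0, 0], "gripper": 0}, {"travel": [0, 0.2, 1.1], "dr": [0, 0, 0], "gripper": 0}, {"travel": [0, 0.2, 1.1], "dr": [0, 0, 0], "gripper": 0}, {"travel": [0, 0.1, 1.1], "dr": [0, 0, 0], "gripper": 0}, {"travel": [0, 0, 0], "dr": [0, 0, 0], "gripper": 0}]}}

```text
t: 45.98
position: [0.5471, 0.0723, 0.1002]
tcp_rot: [-3.14, -0.067, 0.002]
wrist_force: [-3.4, 1.4, -1.6]
gripper_width: 0.0113
finger_force: 15.0
```

Run:
```python
from h import *
go(.549,.0712,.077)
```

```text
t 45.98 pos [0.5471 0.0723 0.1002] yaw 0.0428 tilt [-0.001 -0.001 -1.   ] w 0.0113 F [-3.4  1.4 -1.6] 15.000151544809341 travel cm [0.19 0.12 2.32]
```

Emit:
{"fn": "play_rows", "kwargs": {"targets": [{"travel": [0, 0.1, 0.8], "dr": [0, 0, 0], "gripper": 0}, {"travel": [0, 0, 0.7], "dr": [0, 0, 0], "gripper": 0}, {"travel": [0, 0, 0.4], "dr": [0, 0, 0], "gripper": 0}, {"travel": [0, 0, 0.3], "dr": [0, 0, 0], "gripper": 0}, {"travel": [0, 0, 0.3], "dr": [0, 0, 0], "gripper": 0}, {"travel": [0, 0, 0], "dr": [0, 0, 0], "gripper": 0}]}}

```text
t: 46.48
position: [0.549, 0.0713, 0.0805]
tcp_rot: [3.139, 0.067, 0.004]
wrist_force: [-8.1, -0.1, 13.3]
gripper_width: 0.0112
finger_force: 15.0
```

Run:
```python
from h import *
go(.549,.0712,.077)
```

```text
t 46.48 pos [0.549  0.0713 0.0805] yaw 0.0428 tilt [ 0.002  0.002 -1.   ] w 0.0112 F [-8.1 -0.1 13.3] 15.001223981380463 travel cm [-0.    0.01  0.35]
```

Emit:
{"fn": "play_rows", "kwargs": {"targets": [{"travel": [0, 0, 0], "dr": [0, 0, 0], "gripper": 4}, {"travel": [0, 0, 0], "dr": [0, 0, 0], "gripper": 4}, {"travel": [0, 0, 0], "dr": [0, 0, 0], "gripper": 4}, {"travel": [0, 0, 0], "dr": [0, 0, 0], "gripper": 4}, {"travel": [0, 0, -2], "dr": [0, 0, 0], "gripper": 4}, {"travel": [0, 0, -3], "dr": [0, 0, 0], "gripper": 4}, {"travel": [0, 0, -4], "dr": [0, 0, 0], "gripper": 4}, {"travel": [0, 0, -4], "dr": [0, 0, 0], "gripper": 4}, {"travel": [0, 2, -3], "dr": [0, 0, 0], "gripper": 4}, {"travel": [0, 3, 0], "dr": [0, 0, 0], "gripper": 4}]}}

```text
t: 47.32
position: [0.5536, 0.0258, 0.2452]
tcp_rot: [-3.14, -0.078, -0.021]
wrist_force: [1.2, 0.6, 0.4]
gripper_width: 0.0397
finger_force: 0.0
```

Emit:
{"fn": "play_rows", "kwargs": {"targets": [{"travel": [0, 3, 0], "dr": [0, 0, 0], "gripper": 4}, {"travel": [0, 3, 0], "dr": [0, 0, 0], "gripper": 4}, {"travel": [0, 3, 0], "dr": [0, 0, 0], "gripper": 4}, {"travel": [0, 3, 0], "dr": [0, 0, 0], "gripper": 4}, {"travel": [0, 3, 0], "dr": [0, 0, 0], "gripper": 4}, {"travel": [0, 2, 0], "dr": [0, 0, 0], "gripper": 4}, {"travel": [0, 0, 0], "dr": [0, 0, 0], "gripper": 4}, {"travel": [0, 0, 0], "dr": [0, 0, 0], "gripper": 4}]}}

```text
t: 47.98
position: [0.5569, -0.15, 0.2372]
tcp_rot: [-3.141, -0.062, -0.0]
wrist_force: [0.1, 1.1, -0.1]
gripper_width: 0.0402
finger_force: 0.0
```

Run:
```python
from h import *
c=cam('top');W=c['W']
m=(abs(W[...,2]-.1)<.012)&(W[...,1]>.06)&(W[...,1]<.34)&(W[...,0]>.38)&(W[...,0]<.7)
w=W[m]; print('lid plane',np.linalg.lstsq(np.c_[w[:,:2],np.ones(len(w))],w[:,2],rcond=None)[0].round(4),w[:,2].mean())
c=cam('side','side6.png');W=c['W']
m=(W[...,2]>.14)&(W[...,2]<.18)&(abs(W[...,0]-.65)<.03)&(abs(W[...,1]+.07)<.03)
w=W[m];print('knob',m.sum(),w.mean(0),np.percentile(w[:,2],98))
```

```text
lid plane [-0.0005  0.0039  0.1007] 0.1012559690533693<stdin>:7: RuntimeWarning: Mean of empty slice.
  ret = um.true_divide(
Traceback (most recent call last):
IndexError: index -1 is out of bounds for axis 0 with size 0
```

View pics/side6.png

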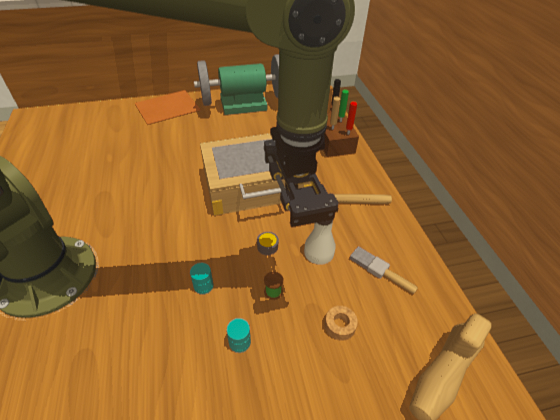

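The lid is flat and shut (slope 0.004), the gripper is clear, and nothing else has moved; the gripper only hides the stopper from this view. Handing in.

```bash
python3 -c "
from plant import *
print(hand_in())"
```

```text
the job is handed in; nothing more can be done
None
```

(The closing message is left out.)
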